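# Scrub out the jug leaning in the dish drainer

### The arm

A 6-joint arm with a two-finger parallel gripper is mounted at the origin on the work surface. World frame = base frame: x ahead of the robot, y to its left, z up, the work surface at z = 0. Lengths are in mm, angles in rad, forces in N, time in s.
With the tool pointing down it reaches from about 275 to 750 mm from the base axis. Payload 10.2 kg.
Tool frame: the origin (TCP) lies midway between the tips of the shut fingers; the grasp point (between the pads) lies 19 mm behind it (ctrl.tcp_to_grasp is the z of the grasp point in the tool frame, in mm); z points along the fingers, y is the direction in which the jaws open and shut (so a half turn about z gives the same grasp; the last joint's range is limited). The gripper opens to 85 mm and grips with 20 to 120 N. Pads are 22 mm wide; open, the fingers measure 114 mm over their backs; the gripper's body (76 mm by 85 mm) begins 54 mm behind the grasp point. The pads swing forward as they close: fully open they stand 13 mm farther back than shut.
Start: joints at [0.995, 0.313, 1.498, -0, 1.331, -0.223], TCP at [181.414, 492.666, 208.794] pointing down, gripper open.
Joint ranges: [-2.94, 2.94], [-0.97, 2.17], [0.19, 2.56], [-1.23, 4.37], [0.02, 3.11], [-2.88, 2.88]. Speed limits (rad/s): [2.39, 2.39, 3.01, 3.14, 3.14, 3.14].

### API

Orientations are given as a unit quaternion [w, x, y, z].
In Python, from rig import sensors, capture, order, ctrl gives the robot as it stands. The module is installed in compiled form; this text tells all that it offers.
- The arm moves only by the tool play_rows, never from a script. Its argument "deltas" is a list of rows, each a list of 7 numbers: the shift along the world's x, y, z in units of 40 mm (1.0 is 40 mm), then the turn, a rotation vector about the world's x, y, z in units of 6 degrees (1.0 is 6 degrees), then the opening, from -1 (shut) to 1 (fully open). A call has 1 to 8 rows; each row shifts and turns the commanded pose from where the row before left it; what a row does not reach is not made up. A row lasts 1/12 s, in which the tool goes at most 41.7 mm and 7.16 degrees, less where a joint would pass 70% of its speed; a pose out of reach is approached as far as the arm can. A call is refused whole if a number of a shift passes 1 or a number of a turn 1, either way. A call with a gripper value outside its range is refused whole. The fingers move at their own pace and stop on an object; "squeeze" is the grip in N (left out, the last holds). Time passes only in rows, so rows that do not move let the fingers close. It gives the time, the measured TCP pose, the force and the opening at its end, in the units of the state.
- sensors.sense(): the state, without advancing time (a new reading comes with each control period).
- capture(name): name is "side" or "top" or "wrist"; returns a dict with "pixels" (420x560x3 uint8, red, green, blue), "z_map" (420x560 float32, mm along the optical axis (not along the pixel's ray), 0 where there is no reading), "fx", "fy", "cx", "cy" (pixels), "eye" and "rotation" of the camera in the world; the wrist camera has in their place "tool_from_camera" (4x4, takes a point from camera to tool coordinates, whose origin is the TCP and whose axes are the flange's). Camera axes: x right, y down, z forward; pixel columns grow to the right and rows downward; lengths in mm; the calibration is good to about 2 mm. A picture is of the moment at which its call begins: read the wrist's pose just before it.
- order.finish_job(): hands the job in, once; it reports no verdict.
The state is a dict: "time_s": time; "joints": joint angles; "dq": joint speeds; "tau": joint torques, N m; "eef_pos": TCP position; "ee_rot": TCP orientation; "force": force on the tool from outside, world axes, zero at the start; "wrist_torque": the same for the moment, N m; "grip_width": opening from 0.0 (shut) to 1.0 (fully open).
Only numpy, scipy, OpenCV 4.12 (cv2) and the standard library are available. Lean on these libraries where they do the work, as an engineer would, in place of code of your own. Each camera call takes 0.05 s, during which the arm holds its last target. There are 200 camera calls.

### The job

Somebody left the wooden spatula standing in the steel jug that leans in the dish drainer: take it out and stand it in the wide, shorter utensil pot on the tray. Then scrub the jug out where it leans with the long bottle brush: push the bristles right down to the bottom and draw them back up until they show at the mouth, three times over. Finish by standing the brush, bristles down, back in the tall narrow pot it came from; leave the jug leaning in the drainer, the pots upright, and do not disturb the teapot, the mug or the tea cup.

Things in the scene. Friction and masses are not known exactly. Their poses are not given: they have to be found in the camera images.
- drainer: White wire dish drainer, fixed, 250 (x) x 310 (y) mm, rim wire at 100 mm, wire floor at 25 mm, in a 280 x 340 x 14 mm drip tray. Origin: centre of underside, on the table; z up, +x away from its front. The jug leans over its front rim at own y = -60 mm. Plates stand at own y = +53 and +90 mm (x -95 to +95 mm), up to 215 mm high. It is on the left or right of the table, the tray on the other side.
- jug: Cylindrical steel jug, loose, 0.45 kg, 72 mm outside, 64 mm clear inside, 145 mm long, bottom 5 mm thick. Leans 33 degrees, mouth to the drainer's front (-x), held sideways by two wire loops and behind by a rail. Origin: centre of outer bottom; z along its axis to the mouth; x to its upper side, where a loop handle stands 36 mm out, 40 to 126 mm from the bottom.
- jug_floor (a point): Centre of the jug's inner floor; z along the jug's axis towards the mouth, which is 140 mm further on.
- jug_mouth (a point): Centre of the jug's mouth (rim plane); z along the jug's axis, out of the jug.
- spatula: Flat wooden spatula, loose, 50 g, 220 mm long: blade 36 (own y) x 10 (own x) x 66 mm, round handle 13 to 16 mm thick. Origin: middle of the blade's end; z from the blade along the handle. At the start it stands blade down in the jug on its lower inner side, about parallel to the jug's axis; some 75 mm of handle sticks out of the mouth.
- spatula_end (a point): End of the spatula's handle, 220 mm from the blade's end.
- tray: Round black tray, fixed to the table, 356 mm across, lip 16 mm high, its floor 6 mm above the table. Origin: centre of its underside, on the table. The brush pot, utensil pot and teapot stand on it, in any of three spots.
- brush_pot: Tall narrow white ceramic pot, loose, 0.6 kg, 84 mm outside diameter, 130 mm high, 72 mm clear inside, bottom 6 mm thick. Origin: centre of its underside; z up.
- utensil_pot: Wider and shorter brown stoneware pot, empty, loose, 0.7 kg, 98 mm outside diameter, 115 mm high, 86 mm clear inside at the mouth, bottom 6 mm thick. Origin: centre of its underside; z up.
- brush: Bottle brush, loose, 90 g, 230 mm long. Origin: bristle tip; z along the axis to the handle's end. Bristles 0 to 78 mm, 42 mm across but soft (hard core: 34 mm across, 6 to 75 mm); steel stem 8 mm thick to 140 mm; round white handle 20 to 22 mm thick, 140 to 230 mm. At the start bristles down in the brush pot, leaning 24 degrees, stem on the pot's rim.
- brush_end (a point): End of the brush's handle, on the axis, 230 mm from the tip.
- teapot: Bystander: blue teapot, loose, 108 mm across, 99 mm high to its lid's knob, with a spout (own -x, 86 mm from the axis) and a loop handle in its own y-z plane, 142 mm above the underside at the top. Origin: centre of its underside.
- mug: Bystander: brown mug, loose, 80 mm across, 90 mm high, handle at own +y. In front of the drainer. Origin: centre of its underside.
- teacup: Bystander: blue tea cup without handle, loose, 68 mm across, 62 mm high. In front of the drainer. Origin: centre of its underside.
Things that resemble listed ones, but are neither listed nor needed, are in the scene too. What is shaped like the brush_pot but green is not meant.

How it is judged (in metres and radians):
On the way, in this order (a step that is already met when the one before it is completed fails the run):
1. the spatula stands in the utensil pot, let go (((x of spatula in the frame of utensil_pot between -0.045 and 0.045 m and y of spatula in the frame of utensil_pot between -0.045 and 0.045 m and z of spatula in the frame of utensil_pot below 0.035 m) or (x of spatula_end in the frame of utensil_pot between -0.045 and 0.045 m and y of spatula_end in the frame of utensil_pot between -0.045 and 0.045 m and z of spatula_end in the frame of utensil_pot below 0.035 m)) and contact force between the fingers and spatula below 0.2 N), for 0.1 s.
2. first stroke: the brush's tip is within 18 mm of the jug's inner floor (x of brush in the frame of jug_floor between -0.03 and 0.03 m and y of brush in the frame of jug_floor between -0.03 and 0.03 m and z of brush in the frame of jug_floor below 0.018 m), for 0.05 s.
3. first stroke: the brush is drawn up, its tip more than 55 mm above the jug's inner floor (x of brush in the frame of jug_floor between -0.034 and 0.034 m and y of brush in the frame of jug_floor between -0.034 and 0.034 m and z of brush in the frame of jug_floor between 0.055 and 0.14 m), for 0.05 s.
4. second stroke: the brush's tip is within 18 mm of the jug's inner floor (all of step 2), for 0.05 s.
5. second stroke: the brush is drawn up, its tip more than 55 mm above the jug's inner floor (all of step 3), for 0.05 s.
6. third stroke: the brush's tip is within 18 mm of the jug's inner floor (all of step 4), for 0.05 s.
7. third stroke: the brush is drawn up, its tip more than 55 mm above the jug's inner floor (all of step 5), for 0.05 s.
At the end, for the whole second after the job is handed in: Spatula in the utensil pot, an end within 35 mm of the pot's underside; brush bristles down in the brush pot, tip within 40 mm of its underside; both released and at rest; pots upright within 8 degrees; jug still leaning in the drainer, mouth within 30 mm of its start; bystanders within 30 mm (((x of spatula in the frame of utensil_pot between -0.045 and 0.045 m and y of spatula in the frame of utensil_pot between -0.045 and 0.045 m and z of spatula in the frame of utensil_pot below 0.035 m) or (x of spatula_end in the frame of utensil_pot between -0.045 and 0.045 m and y of spatula_end in the frame of utensil_pot between -0.045 and 0.045 m and z of spatula_end in the frame of utensil_pot below 0.035 m)) and x of brush in the frame of brush_pot between -0.04 and 0.04 m and y of brush in the frame of brush_pot between -0.04 and 0.04 m and z of brush in the frame of brush_pot below 0.04 m and linear speed of each of brush, spatula, jug below 0.02 m/s and angle between each of brush_pot, utensil_pot's own z axis and vertical below 0.15 rad and distance of jug_mouth from where it was at the start of the episode below 0.03 m); the robot touches nothing.
It fails at once if a bystander (teapot, mug or tea cup) is moved more than 30 mm (distance of any of teapot, mug, teacup from where it was at the start of the episode above 0.03 m).
It fails at once if the jug is dragged out of its place (its mouth moves more than 50 mm) (distance of jug_mouth from where it was at the start of the episode above 0.05 m).
It also fails if it takes over 72 s, if anything falls off the work surface, if the arm or the gripper's body presses on something with over 40 N, if the wrist force passes 120 N, or if a joint passes its speed limit or range.

## Working session

There is one attempt and no reset: what is moved stays moved. The work goes in short steps, Python scripts to look and compute and a tool call to move; the robot and the scene stay as the last step left them, time stands still between calls to the robot, and variables do not carry over. Pictures are saved under pics/ and viewed, about 8 in all and at most 12, crops included, and the job is handed in when it is done.

Besides the shell and the picture viewer there is one more tool, called after "Request:" by a JSON object that holds its "method" and its "body". play_rows: Moves the arm, as the interface text tells. Its arguments: {"type":"object","properties":{"deltas":{"type":"array","items":{"type":"array","items":{"type":"number"}}},"squeeze":{"type":"number"}},"required":["deltas"]}

```bash
mkdir -p pics; cat > h.py <<'E'
import numpy as np, cv2
from rig import sensors, capture, order, ctrl
def pts(c):
    z=c["z_map"]; v,u=np.mgrid[:z.shape[0],:z.shape[1]]
    P=np.dstack([(u-c["cx"])/c["fx"]*z,(v-c["cy"])/c["fy"]*z,z])
    return P@np.array(c["rotation"]).T+np.array(c["eye"])
def save(n,im): cv2.imwrite("pics/"+n,im[:,:,::-1])
E
python3 - <<'E'
from h import *
print(sensors.sense(), ctrl.tcp_to_grasp)
for n in ("side","top"):
    c=capture(n); save(n+"0.png",c["pixels"]); np.savez("%s.npz"%n,P=pts(c),z=c["z_map"],im=c["pixels"])
    print(n,c["eye"],np.round(c["rotation"],3).tolist(),c["fx"])
E
```

```text
{'time_s': 0.0, 'joints': array([ 9.94585325e-01,  3.13418541e-01,  1.49844939e+00,  9.53963177e-06,
        1.33100848e+00, -2.23389515e-01]), 'dq': array([ 0.00223924,  0.00052808, -0.00277734,  0.00064522,  0.00192383,
        0.00023434]), 'tau': array([-3.91747235e-04, -4.12252343e+01, -2.59744102e+01, -2.20333741e-04,
        4.15917064e-03,  4.02602410e-06]), 'eef_pos': array([181.25259132, 492.40809262, 208.24656228]), 'ee_rot': array([-2.54109707e-04,  1.75498243e-01,  9.84479535e-01, -5.89458967e-04]), 'force': array([ 0.01022044, -0.52179527, -0.47079366]), 'wrist_torque': array([ 0.04167557, -0.04005933, -0.02913225]), 'grip_width': 1.0029151259672697} -18.700000000000003Traceback (most recent call last):
  File "<stdin>", line 4, in <module>
  File "h.py", line 6, in pts
    return P@np.array(c["rotation"]).T+np.array(c["eye"])
           ~^~~~~~~~~~~~~~~~~~~~~~~~~~
ValueError: matmul: Input operand 1 has a mismatch in its core dimension 0, with gufunc signature (n?,k),(k,m?)->(n?,m?) (size 4 is different from 3)
```

```bash
cat > h.py <<'E'
import numpy as np, cv2
from scipy.spatial.transform import Rotation as R
from rig import sensors, capture, order, ctrl
def rq(q): return R.from_quat(np.roll(q,-1)).as_matrix()
def cam(c):
    if "eye" in c: return rq(c["rotation"]), np.array(c["eye"])
    s=sensors.sense(); A=rq(s["ee_rot"]); T=np.array(c["tool_from_camera"])
    return A@T[:3,:3], A@T[:3,3]+s["eef_pos"]
def pts(c):
    z=c["z_map"]; v,u=np.mgrid[:z.shape[0],:z.shape[1]]
    P=np.dstack([(u-c["cx"])/c["fx"]*z,(v-c["cy"])/c["fy"]*z,z]); Rm,e=cam(c)
    return P@Rm.T+e
def save(n,im): cv2.imwrite("pics/"+n,im[:,:,::-1])
E
python3 - <<'E'
from h import *
for n in ("side","top"):
    c=capture(n); save(n+"0.png",c["pixels"]); P=pts(c); np.savez("%s.npz"%n,P=P,z=c["z_map"],im=c["pixels"])
    print(n,c["eye"],c["rotation"],c["fx"]); print(P[::60,::80].round().astype(int).tolist())
E
```

```text
side [ 274.40669379 -719.52139351  911.31848102] [-0.37445214  0.91331856 -0.14731963  0.06270351] 471.1969665221031
[[[78, 236, 571], [197, 403, 492], [498, 1978, -145], [949, 1969, -197], [1453, 1969, -259], [2009, 1954, -321], [2166, 1414, -135]], [[-217, 1250, -13], [157, 426, 345], [437, 1956, -483], [932, 1983, -579], [1479, 1961, -658], [2098, 1948, -754], [2172, 1275, -422]], [[-181, 795, -2], [70, 710, 0], [320, 633, -3], [571, 548, -1], [823, 464, 0], [1732, 1285, -747], [2159, 1103, -719]], [[-157, 474, 1], [58, 407, -2], [276, 332, 1], [492, 257, 5], [710, 186, 5], [930, 119, 0], [1873, 681, -754]], [[-14, -57, 278], [101, -31, 207], [242, 108, 0], [434, 45, -1], [626, -21, 3], [767, -144, 88], [1622, 327, -752]], [[-129, 45, -2], [55, -50, 47], [215, -71, 0], [387, -128, 0], [527, -246, 104], [731, -242, 2], [905, -298, 0]], [[-117, -113, 1], [38, -164, 0], [194, -216, 1], [349, -268, 1], [505, -319, 1], [651, -379, 24], [817, -422, 1]]]
top [ 327.09305748  -21.72865267 1133.17264492] [-0.06153189  0.71436072 -0.69356371  0.06979949] 452.49931043510514
[[[1642, 1310, -756], [1651, 940, -748], [1663, 572, -745], [1688, 206, -760], [1687, -166, -739], [1714, -542, -757], [1728, -919, -757]], [[936, 752, 0], [945, 538, -2], [1369, 552, -758], [1377, 190, -748], [1396, -172, -758], [1401, -533, -744], [1304, -808, -553]], [[766, 726, 1], [775, 521, -6], [775, 305, 13], [788, 98, -1], [794, -114, 0], [797, -324, 11], [808, -541, 1]], [[591, 669, 53], [611, 500, -1], [615, 293, 8], [622, 90, 5], [622, -114, 29], [605, -293, 118], [643, -531, 3]], [[450, 682, -1], [456, 484, -3], [462, 283, 2], [468, 83, -1], [474, -118, 3], [476, -314, 29], [486, -525, 0]], [[303, 661, -1], [309, 466, 0], [314, 269, 7], [320, 76, 1], [325, -121, -1], [331, -319, -1], [336, -517, 1]], [[164, 637, 5], [169, 450, 1], [173, 262, -7], [178, 69, -1], [184, -123, 3], [188, -317, -4], [194, -511, -2]]]
```

View pics/top0.png

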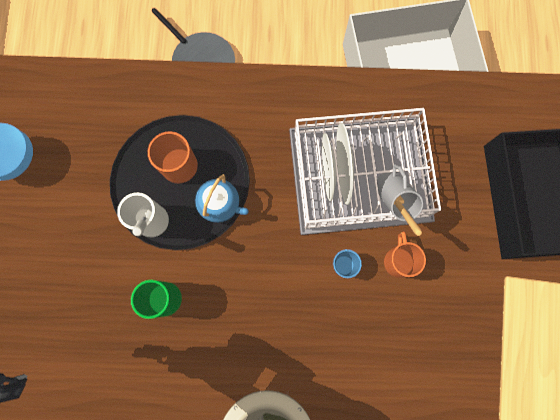

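View pics/side0.png

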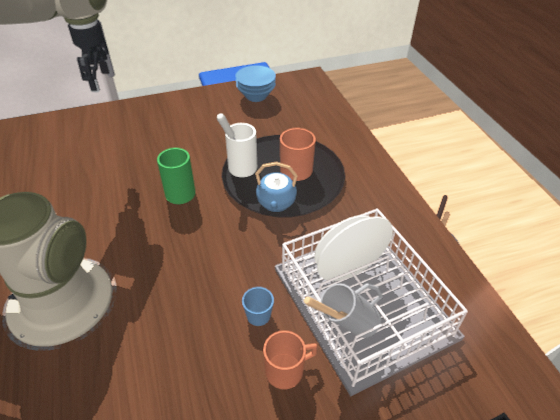

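```bash
cat >> h.py <<'E'
def box(P,x0,x1,y0,y1,z0,z1):
    return (P[...,0]>x0)&(P[...,0]<x1)&(P[...,1]>y0)&(P[...,1]<y1)&(P[...,2]>z0)&(P[...,2]<z1)
def circ(Q,n=60,thr=4,rr=(20,70)):
    rng=np.random.default_rng(0);best=(0,)
    for _ in range(400):
        a=Q[rng.choice(len(Q),3,0),:2]
        try:s=np.linalg.solve(np.c_[2*a,np.ones(3)],(a**2).sum(1))
        except Exception: continue
        r=np.sqrt(max(s[2]+s[0]**2+s[1]**2,0))
        if not rr[0]<r<rr[1]: continue
        k=(abs(np.hypot(*(Q[:,:2]-s[:2]).T)-r)<thr).sum()
        if k>best[0]: best=(k,s[:2].round(1),round(r,1),len(Q))
    return best
def line(Q):
    m=np.median(Q,0); d=np.linalg.svd(Q-m)[2][0]; d*=np.sign(d[2]); t=(Q-m)@d
    return m.round(1),d.round(3),(m+d*t.min()).round(1),(m+d*t.max()).round(1),len(Q)
E
python3 - <<'E'
from h import *
for n in ("top","side"):
    f=np.load(n+".npz");P=f["P"];hsv=cv2.cvtColor(f["im"],cv2.COLOR_RGB2HSV);H,S,V=[hsv[...,i].astype(int) for i in range(3)]
    print(n)
    print("upot",circ(P[box(P,560,720,330,480,112,128)]))
    print("bpot",circ(P[box(P,440,580,400,540,128,141)]))
    print("brush",line(P[box(P,380,580,380,560,150,300)]))
    print("teapot hi",[a.round() for a in line(P[box(P,450,600,250,380,70,170)])])
    m=box(P,350,600,-260,-80,75,260)&(S>90)&(H<25)
    print("spat",line(P[m]), )
    print("rim",P[box(P,400,800,-300,100,92,108)&(S<60)].min(0).round(),P[box(P,400,800,-300,100,92,108)&(S<60)].max(0).round())
    q=box(P,400,800,-300,100,92,108)&(S<60)
    print(cv2.minAreaRect(P[q][:,:2].astype(np.float32)))
    for nm,b in (("mug",(350,460,-240,-80,80,98)),("cup",(350,460,-80,20,50,70))): print(nm,circ(P[box(P,*b)]))
    m=box(P,480,640,-240,-80,110,200)&(S<60); print("jughi",P[m].mean(0).round(),m.sum())
T=np.load("top.npz")["im"];S=np.load("side.npz")["im"]
a=cv2.resize(T[100:260,90:260],None,fx=2.3,fy=2.3,interpolation=3);b=cv2.resize(T[150:290,330:450],None,fx=2.7,fy=2.7,interpolation=3)
h=max(a.shape[0],b.shape[0]);a=cv2.copyMakeBorder(a,0,h-a.shape[0],0,0,0);b=cv2.copyMakeBorder(b,0,h-b.shape[0],0,0,0)
save("crop.png",np.hstack([a,b]))
E
```

```text
topTraceback (most recent call last):
  File "<stdin>", line 5, in <module>
  File "h.py", line 19, in circ
    a=Q[rng.choice(len(Q),3,0),:2]
        ~~~~~~~~~~^^^^^^^^^^^^
  File "numpy/random/_generator.pyx", line 864, in numpy.random._generator.Generator.choice
ValueError: a must be a positive integer unless no samples are taken
```

```bash
cat > m.py <<'E'
from h import *
for n in ("top","side"):
    f=np.load(n+".npz");P=f["P"];hsv=cv2.cvtColor(f["im"],cv2.COLOR_RGB2HSV);H,S,V=[hsv[...,i].astype(int) for i in range(3)]
    print(n)
    def go(nm,fn,*a):
        try: print(nm,fn(*a))
        except Exception as e: print(nm,"fail",e)
    go("upot",circ,P[box(P,590,740,200,320,112,128)])
    go("bpot",circ,P[box(P,430,570,260,400,128,141)])
    go("brush",line,P[box(P,400,560,240,400,155,300)])
    go("teapot",line,P[box(P,450,640,100,225,70,170)])
    m=box(P,350,600,-300,-150,80,260)&(S>90)&(H<25)&~box(P,350,480,-300,-150,0,98)
    go("spat",line,P[m])
    q=box(P,450,800,-300,100,94,106)&(S<60)
    print("rim",cv2.minAreaRect(P[q][:,:2].astype(np.float32)))
    for nm,b in (("mug",(380,480,-240,-130,80,98)),("cup",(380,480,-120,20,54,70))): go(nm,circ,P[box(P,*b)])
    m=box(P,480,640,-260,-130,110,200)&(S<60); print("jughi",P[m].mean(0).round(),m.sum())
T=np.load("top.npz")["im"]
a=cv2.resize(T[100:260,90:260],None,fx=2.3,fy=2.3,interpolation=3);b=cv2.resize(T[150:290,330:450],None,fx=2.7,fy=2.7,interpolation=3)
h=max(a.shape[0],b.shape[0]);a=cv2.copyMakeBorder(a,0,h-a.shape[0],0,0,0);b=cv2.copyMakeBorder(b,0,h-b.shape[0],0,0,0)
save("crop.png",np.hstack([a,b]))
E
python3 m.py
```

```text
top
upot (np.int64(345), array([654.1, 247.9]), np.float64(46.7), 346)
bpot (np.int64(300), array([510.2, 305.3]), np.float64(38.5), 304)
brush (array([458.9, 272.4, 217. ]), array([-0.398, -0.136,  0.907]), array([485.9, 281.6, 155.6]), array([454.2, 270.8, 227.9]), 157)
teapot (array([557.6, 138.8,  84.8]), array([0.709, 0.688, 0.157]), array([524. , 106.2,  77.4]), array([634.5, 213.5, 101.9]), 1232)
spat (array([ 514.4, -293.9,  155.6]), array([-0.595, -0.043,  0.803]), array([ 570.9, -289.8,   79.3]), array([ 467. , -297.3,  219.6]), 223)
rim ((642.7455444335938, -188.74337768554688), (257.4714050292969, 254.82064819335938), 7.305354118347168)
mug fail a must be a positive integer unless no samples are taken
cup fail a must be a positive integer unless no samples are taken
jughi [ 583. -189.  147.] 423
side
upot (np.int64(235), array([657.5, 245. ]), np.float64(46.1), 251)
bpot (np.int64(191), array([513.5, 301.7]), np.float64(38.1), 211)
brush (array([466.1, 269.1, 196.8]), array([-0.363, -0.145,  0.92 ]), array([483.4, 276. , 153. ]), array([454.3, 264.4, 226.8]), 184)
teapot (array([564.9, 134.2,  86.6]), array([0.693, 0.708, 0.138]), array([531.8, 100.4,  80.1]), array([640.1, 211. , 101.6]), 973)
spat (array([ 540.7, -297.9,  126.8]), array([-0.536, -0.206,  0.819]), array([ 564.1, -288.9,   91. ]), array([ 513.8, -308.3,  167.9]), 41)
rim ((646.196533203125, -188.6645050048828), (257.51318359375, 252.99827575683594), 7.1455302238464355)
mug fail a must be a positive integer unless no samples are taken
cup fail a must be a positive integer unless no samples are taken
jughi [ 595. -170.  154.] 1442
```

View pics/crop.png

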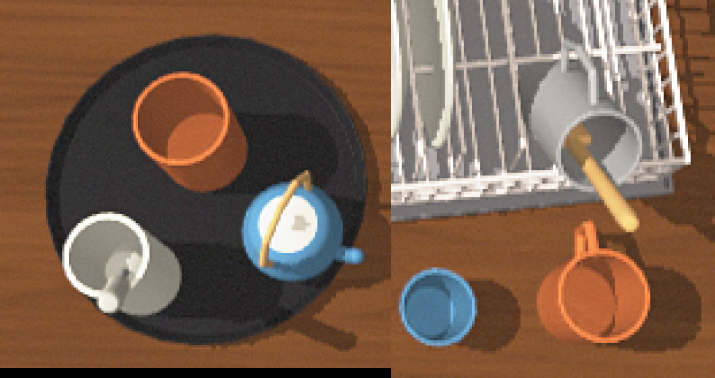

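```bash
cat > m2.py <<'E'
from h import *
for n in ("top","side"):
    f=np.load(n+".npz");P=f["P"];hsv=cv2.cvtColor(f["im"],cv2.COLOR_RGB2HSV);H,S,V=[hsv[...,i].astype(int) for i in range(3)]
    print(n)
    if n=="top":
        for nm,(u,v) in dict(spend=(417,230),jug=(400,190),mug=(407,244),cup=(347,263)).items(): print(nm,P[v-1:v+2,u-1:u+2].reshape(-1,3).mean(0).round())
    m=box(P,400,600,-400,-180,105,260)&(S>90)&(H<25)
    try: print("spat",line(P[m]))
    except Exception as e: print(e)
    q=box(P,450,800,-400,100,94,106)&(S<60)
    print("rim",cv2.minAreaRect(P[q][:,:2].astype(np.float32)))
    for nm,b in (("mug",(360,480,-350,-200,82,98)),("cup",(360,480,-200,-80,54,70))):
        try: print(nm,circ(P[box(P,*b)]))
        except Exception as e: print(nm,e)
    # jug mouth: grey pts
    m=box(P,480,640,-350,-200,108,220)&(S<70); 
    d=np.array([-.545,-.07,.837]);Q=P[m];t=Q@d; print("jug",m.sum(),np.percentile(t,[90,97,99,100]).round())
    np.save("jug_%s.npy"%n,Q)
E
python3 m2.py
```

```text
top
spend [ 456. -269.  319.]
jug [ 568. -278.  169.]
mug [ 460. -315.   84.]
cup [ 418. -186.    6.]
spat (array([ 499.6, -295.5,  177. ]), array([-0.589, -0.073,  0.804]), array([ 551.9, -289.1,  105.6]), array([ 467.5, -299.5,  220.7]), 244)
rim ((646.647705078125, -219.18260192871094), (257.4714050292969, 316.1972961425781), 7.305354118347168)
mug (np.int64(191), array([ 421.8, -316.2]), np.float64(37.3), 191)
cup (np.int64(125), array([ 411.3, -178. ]), np.float64(30.3), 125)
jug 982 [-133. -131. -130. -129.]
side
spat (array([ 505.8, -304.2,  172.8]), array([-0.586, -0.085,  0.806]), array([ 552.5, -297.4,  108.6]), array([ 472.7, -309. ,  218.3]), 224)
rim ((650.1826171875, -220.41207885742188), (257.4561462402344, 317.033935546875), 7.167696952819824)
mug (np.int64(305), array([ 427.1, -316.8]), np.float64(37.1), 305)
cup (np.int64(184), array([ 416.6, -179.4]), np.float64(30.9), 186)
jug 1410 [-134. -133. -131.  -64.]
```

```bash
cat > m3.py <<'E'
from h import *
D=np.array([-.541,-.069,.839]);D/=np.linalg.norm(D)
Y=np.array([-.126,.992,0]);Y/=np.linalg.norm(Y);X=np.cross(Y,D)
for n in ("top","side"):
    Q=np.load("jug_%s.npy"%n);t=Q@D; t0=np.percentile(t,98)
    m=(t>t0-8)&(t<t0+3);W=np.c_[Q@X,Q@Y][m]; k=circ(W,thr=2.5,rr=(29,39)); print(n,t0,k, "mouth",(X*k[1][0]+Y*k[1][1]+D*t0).round(1))
print(D,X,Y)
E
python3 m3.py
```

```text
top -128.10770131403893 (np.int64(198), array([ 502.8, -358.8]), np.float64(33.6), 202) mouth [ 532.7 -294.   166.6]
side -129.87422366375935 (np.int64(276), array([ 506.2, -361.4]), np.float64(33.3), 291) mouth [ 536.8 -296.1  167. ]
[-0.54063168 -0.06895302  0.83842881] [0.83174633 0.1056452  0.54501106] [-0.12600378  0.99202976  0.        ]
```

```bash
cat >> h.py <<'E'
D=np.array([-.541,-.069,.839]);D/=np.linalg.norm(D)   # jug axis
M=np.array([534.7,-295,166.8]); F=M-140*D
def frame(axis,yh):   # tool points along -axis, jaws near yh
    z=-np.array(axis,float);z/=np.linalg.norm(z);y=np.array(yh,float);y-=z*(y@z);y/=np.linalg.norm(y)
    return np.c_[np.cross(y,z),y,z]
def plan(p,Rt):
    s=sensors.sense();A=rq(s["ee_rot"])
    dp=(np.array(p)-s["eef_pos"])/40; rv=R.from_matrix(Rt@A.T).as_rotvec(degrees=True)/6
    print("tcp",s["eef_pos"].round(1),"-> shift",dp.round(2),"turn",rv.round(2),"t",round(s["time_s"],2),"q",s["joints"].round(2),"F",s["force"].round(1),"g",round(s["grip_width"],3))
E
python3 - <<'E'
from h import *
ds=np.array([-.586,-.08,.806]);e=np.array([465,-303.5,216.]) # axis end estimate
ds/=np.linalg.norm(ds); Rt=frame(ds,(-.126,.992,0))
print("grasp tcp",e-49*ds,"pre",e+40*ds, "blade end",e-220*ds,"in jug frame z",(e-220*ds-F)@D,"end z",(e-F)@D)
plan(e+40*ds,Rt)
E
```

```text
grasp tcp [ 493.72215825 -299.57888625  176.49477892] pre [ 441.5533402  -306.70090919  248.24916006] blade end [ 593.95662888 -285.89499947   38.62961966] in jug frame z -0.125567314831818 end z 219.51882637320418
tcp [181.3 492.5 208.4] -> shift [  6.51 -19.98   1.  ] turn [-0.63 -6.07  4.44] t 0.15 q [ 0.99  0.31  1.5   0.    1.33 -0.22] F [-0.4  0.2  0.3] g 0.997
```

Request:
{"method": "play_rows", "body": {"deltas": [[0.4,-0.6,0.5,-0.026,-0.25,0.185,1],[0.4,-0.6,0.5,-0.026,-0.25,0.185,1],[0.4,-0.6,0.5,-0.026,-0.25,0.185,1],[0.4,-0.6,0.5,-0.026,-0.25,0.185,1],[0.4,-0.6,0.5,-0.026,-0.25,0.185,1],[0.4,-0.6,0.5,-0.026,-0.25,0.185,1],[0.4,-0.6,0.5,-0.026,-0.25,0.185,1],[0.4,-0.6,0.5,-0.026,-0.25,0.185,1]], "squeeze": 60}}

```text
time_s: 0.82
eef_pos: [309.7, 299.4, 369.7]
ee_rot: [0.105, 0.097, 0.99, 0.007]
force: [1.4, -0.2, 1.4]
grip_width: 0.996
```

Request:
{"method": "play_rows", "body": {"deltas": [[0.4,-0.85,0,-0.026,-0.25,0.185,1],[0.4,-0.85,0,-0.026,-0.25,0.185,1],[0.4,-0.85,0,-0.026,-0.25,0.185,1],[0.4,-0.85,0,-0.026,-0.25,0.185,1],[0.4,-0.85,0,-0.026,-0.25,0.185,1],[0.4,-0.85,0,-0.026,-0.25,0.185,1],[0.4,-0.85,0,-0.026,-0.25,0.185,1],[0.4,-0.85,0,-0.026,-0.25,0.185,1]]}}

```text
time_s: 1.48
eef_pos: [437.6, 26.8, 369.0]
ee_rot: [0.209, 0.018, 0.978, 0.015]
force: [1.9, 1.3, 0.5]
grip_width: 0.997
```

Request:
{"method": "play_rows", "body": {"deltas": [[0,-0.95,0,-0.026,-0.25,0.185,1],[0,-0.95,0,-0.026,-0.25,0.185,1],[0,-0.95,0,-0.026,-0.25,0.185,1],[0,-0.95,0,-0.026,-0.25,0.185,1],[0,-0.95,0,-0.026,-0.25,0.185,1],[0,-0.95,0,-0.026,-0.25,0.185,1],[0,-0.95,0,-0.026,-0.25,0.185,1],[0,0,0,0,0,0,1]]}}

```text
time_s: 2.15
eef_pos: [436.3, -243.0, 366.9]
ee_rot: [0.295, -0.048, 0.954, 0.022]
force: [-0.1, 0.5, -1.1]
grip_width: 1.0
```

```bash
python3 - <<'E'
from h import *
ds=np.array([-.586,-.08,.806]);e=np.array([465,-303.5,216.]);ds/=np.linalg.norm(ds); Rt=frame(ds,(-.126,.992,0))
plan(e+70*ds,Rt)
c=capture("wrist");print(c["tool_from_camera"]);save("w1.png",c["pixels"]);P=pts(c)
hsv=cv2.cvtColor(c["pixels"],cv2.COLOR_RGB2HSV);S=hsv[...,1];H=hsv[...,0]
m=box(P,430,570,-340,-240,110,250)&(S>90)&(H<25)&(c["z_map"]>0);print(m.sum());
if m.sum()>20: print(line(P[m]))
E
```

```text
tcp [ 436.3 -243.   366.9] -> shift [-0.31 -1.65 -2.36] turn [-0.04 -0.33  0.24] t 2.15 q [-1.06 -0.07  1.65  0.57  1.35 -2.8 ] F [-0.1  0.5 -1.1] g 1.0
[[-7.14196606e-04 -9.60074567e-01 -2.79743303e-01  7.06985114e+01]
 [ 9.99999715e-01 -7.53655652e-04  3.34922112e-05 -1.33958073e+00]
 [-2.42985141e-04 -2.79743199e-01  9.60074832e-01 -1.65456731e+02]
 [ 0.00000000e+00  0.00000000e+00  0.00000000e+00  1.00000000e+00]]
180
(array([ 489.8, -290.9,  184.9]), array([-0.598, -0.088,  0.797]), array([ 544.4, -282.8,  112.2]), array([ 466.3, -294.4,  216.2]), 180)
```

View pics/w1.png

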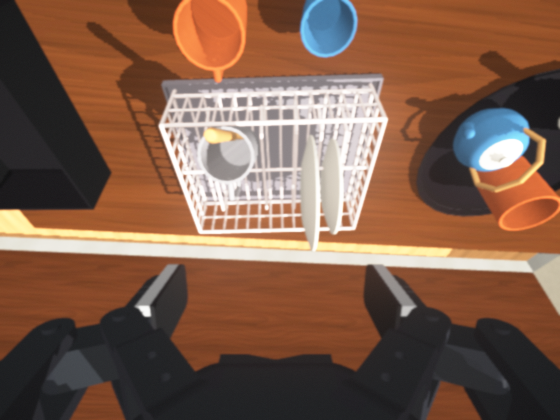

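Request:
{"method": "play_rows", "body": {"deltas": [[0,-0.15,-0.1,0.6,0.08,-0.95,1],[0,-0.15,-0.1,0.6,0.08,-0.95,1],[0,-0.15,-0.1,0.6,0.08,-0.95,1],[0,-0.15,-0.1,0.6,0.08,-0.95,1],[0,-0.15,-0.1,0.6,0.08,-0.95,1],[0,-0.15,-0.1,0.6,0.08,-0.95,1],[0,-0.15,-0.1,0.6,0.08,-0.95,1],[0,-0.15,-0.1,0.6,0.08,-0.95,1]]}}

```text
time_s: 2.87
eef_pos: [437.7, -284.4, 336.8]
ee_rot: [0.252, 0.394, 0.873, 0.139]
force: [-0.7, -0.4, 0.9]
grip_width: 1.002
```

Request:
{"method": "play_rows", "body": {"deltas": [[0,0,0,0.6,0.08,-0.95,1],[0,0,0,0.6,0.08,-0.95,1],[0,0,0,0.6,0.08,-0.95,1],[0,0,0,0.6,0.08,-0.95,1],[0,0,0,0.6,0.08,-0.95,1],[0,0,0,0.6,0.08,-0.95,1],[0,0,0,0.6,0.08,-0.95,1],[0,0,0,0.6,0.08,-0.95,1]]}}

```text
time_s: 3.53
eef_pos: [437.7, -284.1, 337.0]
ee_rot: [0.154, 0.751, 0.601, 0.226]
force: [-1.2, 0.5, 0.4]
grip_width: 0.999
```

Request:
{"method": "play_rows", "body": {"deltas": [[0,0,0,0.6,0.08,-0.95,1],[0,0,0,0.6,0.08,-0.95,1],[0,0,0,0.6,0.08,-0.95,1],[0,0,0,0.6,0.08,-0.95,1],[0,0,0,0.6,0.08,-0.95,1],[0,0,0,0.6,0.08,-0.95,1],[0,0,0,0.6,0.08,-0.95,1],[0,0,0,0,0,0,1]]}}

```text
time_s: 4.2
eef_pos: [437.7, -284.3, 337.0]
ee_rot: [0.04, 0.931, 0.253, 0.262]
force: [0.4, 0.4, -0.1]
grip_width: 1.001
```

```bash
cat > a.py <<'E'
from h import *
ds=np.array([-.586,-.08,.806]);e=np.array([465,-301,216.]);ds/=np.linalg.norm(ds); Rt=frame(ds,(.126,-.992,0))
print(e-49*ds);plan(e+50*ds,Rt)
c=capture("wrist");save("w2.png",c["pixels"]);P=pts(c)
hsv=cv2.cvtColor(c["pixels"],cv2.COLOR_RGB2HSV);S=hsv[...,1];H=hsv[...,0]
m=box(P,430,570,-340,-240,110,250)&(S>90)&(H<25)&(c["z_map"]>0);print(m.sum());
if m.sum()>20: print(line(P[m]))
E
python3 a.py
```

```text
[ 493.72215825 -297.07888625  176.49477892]
tcp [ 437.7 -284.3  337. ] -> shift [-0.05 -0.52 -2.02] turn [ 2.33 -0.63 -3.17] t 4.2 q [-1.07  0.03  1.61  0.51  1.32 -0.11] F [ 0.4  0.4 -0.1] g 1.001
559
(array([ 493. , -298.1,  192.6]), array([-0.587, -0.079,  0.806]), array([ 552.8, -290.1,  110.4]), array([ 472.2, -300.9,  221.2]), 559)
```

Request:
{"method": "play_rows", "body": {"deltas": [[0,-0.13,-0.4,0.58,-0.16,-0.8,1],[0,-0.13,-0.5,0.58,-0.16,-0.8,1],[0,-0.13,-0.6,0.58,-0.16,-0.8,1],[0,-0.13,-0.5,0.58,-0.16,-0.77,1],[0,0,0,0,0,0,1]]}}

```text
time_s: 4.67
eef_pos: [436.4, -305.0, 252.9]
ee_rot: [-0.024, 0.949, 0.061, 0.31]
force: [-0.3, 0.1, -1.0]
grip_width: 1.002
```

```bash
sed -i 's/465,-301/467,-301/; s/e+50\*ds/e-49*ds/;s/w2.png/w3.png/' a.py; python3 a.py
```

```text
[ 495.72215825 -297.07888625  176.49477892]
tcp [ 436.4 -305.   252.9] -> shift [ 1.48  0.2  -1.91] turn [-0.02 -0.02 -0.01] t 4.67 q [-1.15  0.1   1.78  0.67  1.15  0.04] F [-0.3  0.1 -1. ] g 1.002
586
(array([ 487.9, -301.2,  203.6]), array([-0.586, -0.077,  0.807]), array([ 555.2, -292.4,  110.8]), array([ 472.6, -303.2,  224.7]), 586)
```

View pics/w3.png

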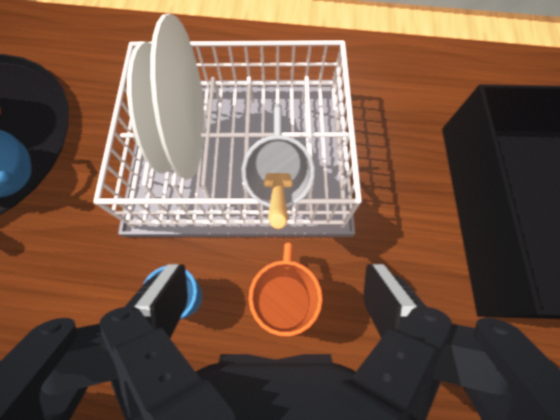

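Request:
{"method": "play_rows", "body": {"deltas": [[0.3,0.03,-0.38,0,0,0,1],[0.3,0.03,-0.38,0,0,0,1],[0.3,0.03,-0.38,0,0,0,1],[0.3,0.03,-0.38,0,0,0,1],[0.3,0.03,-0.38,0,0,0,1],[0,0,0,0,0,0,1],[0,0,0,0,0,0,-1],[0,0,0,0,0,0,-1]]}}

```text
time_s: 5.38
eef_pos: [497.7, -300.4, 182.7]
ee_rot: [-0.02, 0.948, 0.064, 0.311]
force: [0.1, -0.5, 0.2]
grip_width: 0.751
```

Request:
{"method": "play_rows", "body": {"deltas": [[0,0,0,0,0,0,-1],[0,0,0,0,0,0,-1],[0,0,0,0,0,0,-1],[0,0,0,0,0,0,-1]]}}

```text
time_s: 5.72
eef_pos: [497.3, -300.4, 181.3]
ee_rot: [-0.02, 0.948, 0.062, 0.311]
force: [-1.3, 0.4, 3.6]
grip_width: 0.158
```

```bash
sed -i 's/w3.png/w4.png/' a.py; python3 a.py
```

```text
[ 495.72215825 -297.07888625  176.49477892]
tcp [ 497.3 -300.4  181.3] -> shift [-0.04  0.08 -0.12] turn [ 0.04  0.01 -0.02] t 5.72 q [-1.02  0.27  1.79  0.73  0.94  0.02] F [-1.3  0.4  3.6] g 0.158
2658
(array([ 480.5, -302.3,  211.6]), array([-0.583, -0.065,  0.81 ]), array([ 553.4, -294.2,  110.4]), array([ 456.3, -305. ,  245.3]), 2658)
```

Request:
{"method": "play_rows", "body": {"deltas": [[-0.14,-0.02,0.21,0,0,0,-1],[-0.27,-0.035,0.42,0,0,0,-1],[-0.27,-0.035,0.42,0,0,0,-1],[-0.27,-0.035,0.42,0,0,0,-1],[-0.27,-0.035,0.42,0,0,0,-1],[-0.27,-0.035,0.42,0,0,0,-1],[-0.27,-0.035,0.42,0,0,0,-1],[-0.27,-0.035,0.42,0,0,0,-1]]}}

```text
time_s: 6.43
eef_pos: [415.1, -310.6, 308.0]
ee_rot: [-0.021, 0.948, 0.062, 0.31]
force: [-0.6, 0.1, -0.9]
grip_width: 0.154
```

Request:
{"method": "play_rows", "body": {"deltas": [[-0.2,-0.02,0.4,0,0,0,-1],[0,0,0.7,0,0,0,-1],[0,0,0.7,0,0,0,-1],[0,0.2,0.5,0,0,0,-1],[0,0,0,0,0,0,-1]]}}

```text
time_s: 6.85
eef_pos: [408.1, -303.3, 403.4]
ee_rot: [-0.018, 0.948, 0.064, 0.312]
force: [-0.3, 0.2, -1.1]
grip_width: 0.154
```

```bash
python3 - <<'E'
from h import *
up=np.array([655.5,246.5,6.]) # pot base
h=up[:2]/np.linalg.norm(up[:2])
ax=np.array([-h[0]*np.sin(.2),-h[1]*np.sin(.2),np.cos(.2)])
Rt=frame(ax,(-h[1],h[0],0)); Rt2=frame(ax,(h[1],-h[0],0))
b=up+np.r_[h*15,8]; print("tcp final",b+171*ax,"above",b+171*ax+[0,0,150])
plan(b+171*ax+[0,0,150],Rt);plan(b+171*ax+[0,0,150],Rt2)
c=capture("side");P=pts(c);save("s2.png",c["pixels"][100:,100:])
c=capture("wrist");P=pts(c)
hsv=cv2.cvtColor(c["pixels"],cv2.COLOR_RGB2HSV);S=hsv[...,1];H=hsv[...,0]
s=sensors.sense();A=rq(s["ee_rot"]);Q=(P-s["eef_pos"])@A
m=box(Q,-60,60,-40,40,-20,220)&(S>90)&(H<25)&(c["z_map"]>0);print(m.sum(),"tool frame",line(Q[m]))
E
```

```text
tcp final [637.74166716 239.82199993 181.59138481] above [637.74166716 239.82199993 331.59138481]
tcp [ 408.1 -303.3  403.4] -> shift [ 5.74 13.58 -1.8 ] turn [ 11.11   2.7  -25.6 ] t 6.85 q [-1.21 -0.02  1.53  0.62  1.49  0.22] F [-0.3  0.2 -1.1] g 0.154
tcp [ 408.1 -303.3  403.4] -> shift [ 5.74 13.58 -1.8 ] turn [-0.96  4.05  2.13] t 6.85 q [-1.21 -0.02  1.53  0.62  1.49  0.22] F [-0.3  0.2 -1.1] g 0.154
1596 tool frame (array([ 1.3,  1.1, 58.1]), array([-0.025, -0.008,  1.   ]), array([  3.2,   1.7, -20. ]), array([-1.400e+00,  1.000e-01,  1.698e+02]), 1596)
```

View pics/s2.png

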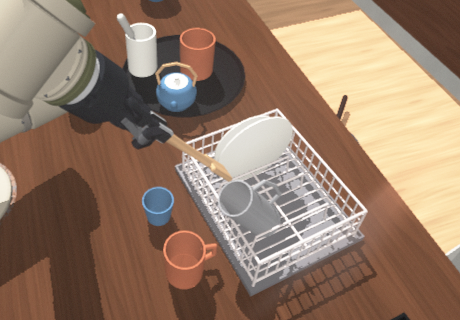

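Request:
{"method": "play_rows", "body": {"deltas": [[0.32,0.75,0,-0.053,0.225,0.118,-1],[0.32,0.75,0,-0.053,0.225,0.118,-1],[0.32,0.75,0,-0.053,0.225,0.118,-1],[0.32,0.75,0,-0.053,0.225,0.118,-1],[0.32,0.75,0,-0.053,0.225,0.118,-1],[0.32,0.75,0,-0.053,0.225,0.118,-1],[0.32,0.75,0,-0.053,0.225,0.118,-1],[0.32,0.75,0,-0.053,0.225,0.118,-1]]}}

```text
time_s: 7.62
eef_pos: [510.5, -62.0, 397.4]
ee_rot: [-0.021, 0.97, 0.114, 0.216]
force: [-0.5, -0.5, -1.5]
grip_width: 0.153
```

Request:
{"method": "play_rows", "body": {"deltas": [[0.32,0.75,0,-0.053,0.225,0.118,-1],[0.32,0.75,0,-0.053,0.225,0.118,-1],[0.32,0.75,0,-0.053,0.225,0.118,-1],[0.32,0.75,0,-0.053,0.225,0.118,-1],[0.32,0.75,0,-0.053,0.225,0.118,-1],[0.32,0.75,0,-0.053,0.225,0.118,-1],[0.32,0.75,0,-0.053,0.225,0.118,-1],[0.32,0.75,0,-0.053,0.225,0.118,-1]]}}

```text
time_s: 8.28
eef_pos: [613.1, 177.8, 397.0]
ee_rot: [-0.021, 0.979, 0.164, 0.119]
force: [0.8, -0.8, -0.1]
grip_width: 0.155
```

Request:
{"method": "play_rows", "body": {"deltas": [[0.32,0.75,-0.2,-0.053,0.225,0.118,-1],[0.3,0.75,-0.2,-0.053,0.225,0.118,-1],[0,0,-0.2,0,0,0,-1],[0,0,0,0,0,0,-1]]}}

```text
time_s: 8.62
eef_pos: [637.9, 237.5, 369.3]
ee_rot: [-0.021, 0.98, 0.177, 0.093]
force: [0.3, 0.3, -0.7]
grip_width: 0.158
```

```bash
cat > b.py <<'E'
from h import *
up=np.array([655.5,246.5,6.]); h=up[:2]/np.linalg.norm(up[:2])
ax=np.array([-h[0]*np.sin(.2),-h[1]*np.sin(.2),np.cos(.2)]); Rt2=frame(ax,(h[1],-h[0],0))
b=up+np.r_[h*15,8]; plan(b+171*ax,Rt2)
c=capture("wrist");P=pts(c);save("w5.png",c["pixels"])
hsv=cv2.cvtColor(c["pixels"],cv2.COLOR_RGB2HSV);S=hsv[...,1];H=hsv[...,0]
q=box(P,580,740,170,330,115,128)&(c["z_map"]>0); 
try: print("pot",circ(P[q],rr=(40,52)))
except Exception as e: print(e)
s=sensors.sense();A=rq(s["ee_rot"]);Q=(P-s["eef_pos"])@A
m=box(Q,-40,40,-40,40,-20,220)&(S>60)&(H<28)&(c["z_map"]>0)&(P[...,2]>135);L=line(Q[m]);print(m.sum(),"tool frame",L); print("blade end",s["eef_pos"]+A@np.array([0,0,171]))
E
python3 b.py
```

```text
tcp [637.9 237.5 369.3] -> shift [-0.    0.06 -4.69] turn [-0.03 -0.11  0.02] t 8.62 q [0.17 0.53 0.78 0.04 1.64 1.39] F [ 0.3  0.3 -0.7] g 0.158
pot (np.int64(759), array([658.2, 246.4]), np.float64(45.3), 759)
1676 tool frame (array([ 1.1,  1.1, 60.2]), array([-0.021, -0.005,  1.   ]), array([  2.8,   1.5, -20. ]), array([ -1.2,   0.5, 168.8]), 1676)
blade end [668.08972118 248.9808737  204.05703614]
```

View pics/w5.png

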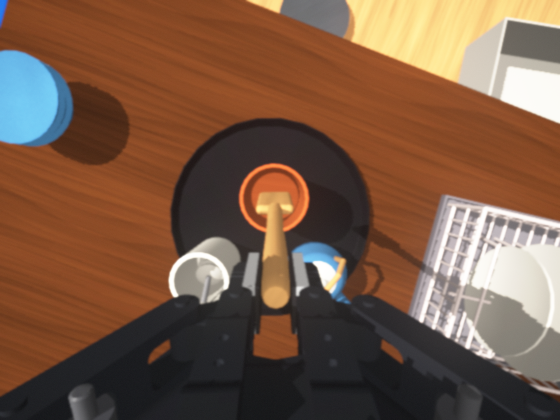

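Request:
{"method": "play_rows", "body": {"deltas": [[0,0,-0.6,0,0,0,-1],[0,0,-0.65,0,0,0,-1],[0,0,-0.65,0,0,0,-1],[0,0,-0.65,0,0,0,-1],[0,0,-0.65,0,0,0,-1],[0,0,-0.65,0,0,0,-1],[0,0,-0.65,0,0,0,-1],[0,0,0,0,0,0,-1]]}}

```text
time_s: 9.33
eef_pos: [635.5, 234.8, 190.0]
ee_rot: [-0.02, 0.98, 0.175, 0.093]
force: [-0.7, -0.6, -1.6]
grip_width: 0.154
```

Request:
{"method": "play_rows", "body": {"deltas": [[0,0,-0.07,0,0,0,-1],[0,0,-0.07,0,0,0,-1],[0,0,0,0,0,0,-1]]}}

```text
time_s: 9.58
eef_pos: [638.3, 236.2, 191.0]
ee_rot: [-0.021, 0.979, 0.176, 0.098]
force: [0.8, 0.4, 0.2]
grip_width: 0.154
```

Request:
{"method": "play_rows", "body": {"deltas": [[0,0,-0.12,0,0,0,-1],[0,0,-0.12,0,0,0,-1],[0,0,0,0,0,0,-1],[0,0,0,0,0,0,-0.5],[0,0,0,0,0,0,-0.3],[0,0,0,0,0,0,-0.1],[0,0,0,0,0,0,0.2],[0,0,0,0,0,0,0.5]]}}

```text
time_s: 10.25
eef_pos: [637.7, 236.4, 179.2]
ee_rot: [-0.021, 0.979, 0.176, 0.097]
force: [0.4, -0.6, -0.2]
grip_width: 0.717
```

Request:
{"method": "play_rows", "body": {"deltas": [[0,0,0,0,0,0,1],[0,0,0,0,0,0,1],[0,0,0,0,0,0,1],[0,0,0,0,0,0,1]]}}

```text
time_s: 10.58
eef_pos: [637.8, 236.5, 179.5]
ee_rot: [-0.021, 0.979, 0.176, 0.097]
force: [-0.4, 0.7, 0.0]
grip_width: 1.0
```

```bash
sed -i 's/w5/w6/' b.py; python3 b.py
```

```text
tcp [637.8 236.5 179.5] -> shift [-0.    0.08  0.05] turn [-0.05 -0.04  0.03] t 10.58 q [0.17 0.56 1.22 0.05 1.17 1.37] F [-0.4  0.7  0. ] g 1.0
pot (np.int64(2583), array([656.6, 246.5]), np.float64(46.1), 2739)
1231 tool frame (array([-30.7,   1.1,   1.4]), array([0.186, 0.036, 0.982]), array([-34.9,   0.3, -20.7]), array([-23.2,   2.5,  40.9]), 1231)
blade end [669.05833458 249.2348835   11.93136612]
```

View pics/w6.png

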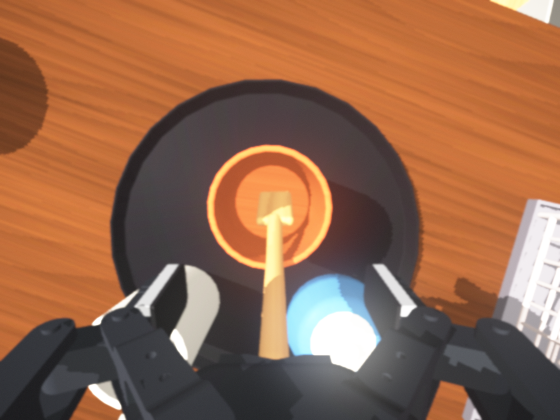

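Request:
{"method": "play_rows", "body": {"deltas": [[0,0,0.6,0,0,0,1],[0,0,0.8,0,0,0,1],[0,0,0.8,0,0,0,1],[0,0,0.8,0,0,0,1],[0,0,0.8,0,0,0,1],[-0.4,0,0.6,0,0,0,1],[-0.8,0,0.2,0,0,0,1],[-0.9,0,0,0,0,0,1]]}}

```text
time_s: 11.3
eef_pos: [553.9, 236.2, 365.3]
ee_rot: [-0.021, 0.979, 0.176, 0.099]
force: [0.6, -0.0, 0.6]
grip_width: 0.999
```

```bash
cat > c.py <<'E'
from h import *
import sys
db=np.array([-.378,-.142,.914]);db/=np.linalg.norm(db);e=np.array([454,268,224.]);hb=db[:2]/np.hypot(*db[:2])
Rt=frame(db,(-hb[1],hb[0],0))
plan(e+60*db,Rt)
c=capture("wrist");P=pts(c);save(sys.argv[1],c["pixels"])
hsv=cv2.cvtColor(c["pixels"],cv2.COLOR_RGB2HSV);S=hsv[...,1];H=hsv[...,0]
q=box(P,440,570,240,380,132,141)&(c["z_map"]>0); 
try: print("pot",circ(P[q],rr=(34,45)))
except Exception as e: print(e)
m=box(P,420,520,220,320,155,250)&(c["z_map"]>0);
if m.sum()>20: print("brush",line(P[m]))
q=box(P,540,630,170,290,128,240)&(S>60)&(H<28)&(c["z_map"]>0)
if q.sum()>20: print("spat",line(P[q]))
E
python3 c.py w7.png
```

```text
tcp [553.9 236.2 365.3] -> shift [-3.07  0.58 -2.16] turn [ 0.66 -1.93  0.03] t 11.3 q [0.19 0.31 1.11 0.04 1.52 1.41] F [ 0.6 -0.   0.6] g 0.999
pot (np.int64(721), array([503.2, 305.5]), np.float64(39.0), 727)
brush (array([460.2, 276.6, 203.4]), array([-0.38 , -0.208,  0.901]), array([480.5, 287.8, 155.1]), array([449.8, 270.9, 228. ]), 894)
spat (array([591.6, 224.1, 195.5]), array([-0.378, -0.149,  0.914]), array([619.2, 235. , 128.8]), array([582.2, 220.4, 218.2]), 442)
```

Request:
{"method": "play_rows", "body": {"deltas": [[-0.6,0.1,-0.2,0.13,-0.39,0,1],[-0.6,0.12,-0.2,0.13,-0.39,0,1],[-0.6,0.12,-0.4,0.13,-0.39,0,1],[-0.6,0.12,-0.4,0.13,-0.39,0,1],[-0.6,0.12,-0.4,0.13,-0.39,0,1],[0,0,-0.3,0,0,0,1],[0,0,0,0,0,0,1],[0,0,0,0,0,0,1]]}}

```text
time_s: 12.02
eef_pos: [434.1, 259.7, 288.2]
ee_rot: [-0.036, 0.963, 0.174, 0.202]
force: [0.9, 0.7, 0.7]
grip_width: 0.997
```

```bash
python3 c.py w8.png
```

```text
tcp [434.1 259.7 288.2] -> shift [-0.07 -0.01 -0.23] turn [ 0.02 -0.01  0.02] t 12.02 q [ 0.29 -0.02  1.74  0.03  1.01  1.5 ] F [0.9 0.7 0.7] g 0.997
pot (np.int64(1062), array([511.9, 304.8]), np.float64(38.2), 1065)
brush (array([460.8, 275. , 221.6]), array([-0.381, -0.211,  0.9  ]), array([488.7, 290.4, 155.7]), array([457.4, 273.1, 229.7]), 840)
spat (array([593.4, 225.3, 194.6]), array([-0.361, -0.165,  0.918]), array([619.4, 237.2, 128.5]), array([584.1, 221.1, 218.1]), 424)
```

View pics/w8.png

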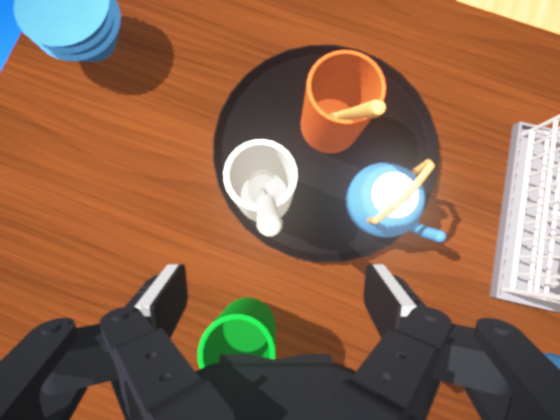

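Request:
{"method": "play_rows", "body": {"deltas": [[0.17,0.075,-0.45,0,0,0,1],[0.17,0.075,-0.45,0,0,0,1],[0.17,0.075,-0.45,0,0,0,1],[0.17,0.075,-0.45,0,0,0,1],[0.17,0.075,-0.45,0,0,0,1],[0.17,0.075,-0.45,0,0,0,1],[0,0,0,0,0,0,1],[0,0,0,0,0,0,1]]}}

```text
time_s: 12.73
eef_pos: [475.4, 277.5, 179.8]
ee_rot: [-0.036, 0.963, 0.173, 0.202]
force: [0.5, -0.6, 0.3]
grip_width: 1.001
```

```bash
cat > d.py <<'E'
from h import *
import sys
c=capture("wrist");P=pts(c);s=sensors.sense();A=rq(s["ee_rot"]);Q=(P-s["eef_pos"])@A
hsv=cv2.cvtColor(c["pixels"],cv2.COLOR_RGB2HSV);S=hsv[...,1]
m=box(Q,-40,40,-25,25,-70,int(sys.argv[1]))&(c["z_map"]>0)&(S<70)
L=Q[m];print(s["eef_pos"].round(1),"F",s["force"].round(1),len(L))
for z in range(-70,int(sys.argv[1]),10):
    k=L[(L[:,2]>=z)&(L[:,2]<z+10)]
    if len(k)>5: print(z,len(k),"x",np.percentile(k[:,0],[5,95]).round(1),"y",np.percentile(k[:,1],[5,95]).round(1))
E
python3 d.py 60
```

```text
[475.5 277.7 180.8] F [-0.6 -0.2  0.7] 3809
-60 735 x [-10.2   2.2] y [-7.2  4.7]
-50 967 x [-7.3  5.6] y [-10.1   7.9]
-40 351 x [-0.3  6. ] y [-10.7   6.8]
-30 279 x [-0.6  5.6] y [-11.4   6.2]
-20 226 x [-0.7  5.2] y [-11.8   4.9]
-10 210 x [-1.6  4.9] y [-12.7   4.1]
0 197 x [-1.3  5. ] y [-13.4   4.2]
10 178 x [-1.9  5.2] y [-15.    3.7]
20 146 x [-3.5  5.3] y [-16.1   2.9]
30 13 x [-4.3  4.5] y [-16.1  -4.2]
40 314 x [-13.8   5. ] y [-23.5  21.3]
50 193 x [-2.6 26.1] y [-9.  24.6]
```

Request:
{"method": "play_rows", "body": {"deltas": [[-0.12,0.07,-0.02,0.57,0.22,0.27,1],[0,0,0,0,0,0,1],[0,0,0,0,0,0,0],[0,0,0,0,0,0,-1],[0,0,0,0,0,0,-1],[0,0,0,0,0,0,-1],[0,0,0,0,0,0,-1],[0,0,0,0,0,0,-1]], "squeeze": 80}}

```text
time_s: 13.45
eef_pos: [469.9, 280.7, 179.1]
ee_rot: [-0.069, 0.961, 0.181, 0.196]
force: [-1.5, -1.0, 3.5]
grip_width: 0.219
```

```bash
python3 d.py 40; python3 c.py w9.png
```

```text
[469.9 280.6 179.1] F [-1.   0.7  2.1] 6294
-70 1269 x [-6.  13.5] y [-19.7  21.8]
-60 919 x [-4.6 11.4] y [-16.3  19.6]
-50 2056 x [-4.6 11.1] y [-16.9  19.9]
-40 806 x [ 6.1 11.3] y [-18.8  22.1]
-30 334 x [ 4.5 11.1] y [-10.9  15. ]
-20 211 x [3.5 9.5] y [-7.2  9.6]
-10 196 x [3.1 9.1] y [-7.4  9.6]
0 179 x [3.  9.2] y [-7.5  9.8]
10 171 x [2.4 9.3] y [-8.2 10.3]
20 142 x [2.9 9.5] y [-8.2 10.3]
30 11 x [4.6 9.4] y [-6.5  6.6]
tcp [469.9 280.6 179.1] -> shift [-0.97 -0.53  2.5 ] turn [-0.55 -0.23 -0.25] t 13.5 q [0.27 0.17 1.83 0.15 0.74 1.38] F [-1.   0.7  2.1] g 0.22
pot (np.int64(2322), array([511.1, 305. ]), np.float64(39.1), 2322)
brush (array([457.9, 268.8, 229.5]), array([-0.219, -0.655,  0.723]), array([474.5, 318.5, 174.7]), array([447.4, 237.3, 264.3]), 9079)
spat (array([591.1, 224.6, 198.3]), array([-0.353, -0.157,  0.922]), array([618.4, 236.8, 126.7]), array([583.3, 221.2, 218.5]), 1944)
```

Request:
{"method": "play_rows", "body": {"deltas": [[-0.08,-0.045,0.2,0,0,0,-1],[-0.19,-0.1,0.46,0,0,0,-1],[-0.19,-0.1,0.46,0,0,0,-1],[-0.19,-0.1,0.46,0,0,0,-1],[-0.19,-0.1,0.46,0,0,0,-1],[-0.19,-0.1,0.46,0,0,0,-1],[-0.19,-0.1,0.46,0,0,0,-1],[-0.19,-0.1,0.46,0,0,0,-1]]}}

```text
time_s: 14.22
eef_pos: [412.5, 250.2, 316.7]
ee_rot: [-0.069, 0.961, 0.181, 0.196]
force: [0.3, 0.0, -0.4]
grip_width: 0.216
```

Request:
{"method": "play_rows", "body": {"deltas": [[0,-0.1,0.6,0,0,0,-1],[0,-0.1,0.7,0,0,0,-1],[0,-0.1,0.6,0,0,0,-1],[0,0,0,0,0,0,-1],[0,0,0,0,0,0,-1]]}}

```text
time_s: 14.63
eef_pos: [413.2, 238.4, 392.3]
ee_rot: [-0.069, 0.961, 0.181, 0.196]
force: [-0.5, 0.5, -2.7]
grip_width: 0.225
```

```bash
python3 d.py 200; python3 - <<'E'
from h import *
Rt=frame(D,(.126,-.992,0)); plan(M+(175+30)*D,Rt); plan(M+(175+30)*D,frame(D,(-.126,.992,0)))
c=capture("top");P=pts(c);save("t2.png",c["pixels"][100:300,80:460])
q=box(P,430,570,240,400,128,141);print("bpot",circ(P[q],rr=(34,44)))
s=sensors.sense();A=rq(s["ee_rot"]);print("z",A[:,2].round(3))
E
```

```text
[413.  238.5 390.9] F [ 0.6  0.2 -1.3] 7895
-70 1280 x [-6.6 13.5] y [-19.8  20.9]
-60 919 x [-5.2 11.4] y [-16.   18.6]
-50 2066 x [-4.8 11.1] y [-17.1  19.3]
-40 781 x [ 6.  11.3] y [-18.8  21. ]
-30 323 x [ 4.6 11.1] y [-11.2  13. ]
-20 200 x [3.6 9.4] y [-7.   9.7]
-10 193 x [3.3 9.1] y [-7.3  9.1]
0 180 x [3.2 9. ] y [-7.5  9.5]
10 161 x [2.6 9.2] y [-7.9 10. ]
20 137 x [2.7 9.3] y [-8.3 10.4]
30 19 x [4.  9.1] y [-3.8 10.2]
50 12 x [1.  2.3] y [-1.7  2.9]
60 31 x [-0.6  2.2] y [-2.6  4.2]
70 33 x [-0.3  1.9] y [-2.4  4.3]
80 25 x [-0.7  1.8] y [-2.5  4.5]
90 22 x [-1.2  1.6] y [-2.6  4.5]
100 1205 x [-14.3  15.1] y [-16.7  17.9]
110 58 x [ 8.6 17.5] y [-15.6  15.7]
120 27 x [ 6.8 17.4] y [-17.   12.4]
130 63 x [ 6.9 17.3] y [-16.1  18.1]
140 61 x [ 7.6 17.1] y [-15.9  16.7]
150 59 x [ 7.6 17.1] y [-16.4  15.2]
160 35 x [ 7.8 16.4] y [-16.4  14.8]
tcp [413.  238.5 390.9] -> shift [  0.27 -13.69  -1.31] turn [-0.18 -1.67 -2.51] t 14.68 q [ 0.2  -0.12  1.58  0.14  1.29  1.39] F [ 0.6  0.2 -1.3] g 0.223
tcp [413.  238.5 390.9] -> shift [  0.27 -13.69  -1.31] turn [-12.77  -4.15  24.7 ] t 14.68 q [ 0.2  -0.12  1.58  0.14  1.29  1.39] F [ 0.6  0.2 -1.3] g 0.223
bpot (np.int64(264), array([509. , 305.9]), np.float64(39.4), 269)
z [ 0.349  0.204 -0.915]
```

Request:
{"method": "play_rows", "body": {"deltas": [[0,-0.6,0,-0.011,-0.104,-0.157,-1],[0,-0.85,0,-0.011,-0.104,-0.157,-1],[0,-0.85,0,-0.011,-0.104,-0.157,-1],[0,-0.85,0,-0.011,-0.104,-0.157,-1],[0,-0.85,0,-0.011,-0.104,-0.157,-1],[0,-0.85,0,-0.011,-0.104,-0.157,-1],[0,-0.85,0,-0.011,-0.104,-0.157,-1],[0,-0.85,0,-0.011,-0.104,-0.157,-1]]}}

```text
time_s: 15.4
eef_pos: [412.7, -24.6, 390.5]
ee_rot: [-0.044, 0.962, 0.12, 0.24]
force: [0.9, 1.1, -0.7]
grip_width: 0.218
```

Request:
{"method": "play_rows", "body": {"deltas": [[0,-0.85,0,-0.011,-0.104,-0.157,-1],[0,-0.85,0,-0.011,-0.104,-0.157,-1],[0,-0.85,0,-0.011,-0.104,-0.157,-1],[0,-0.85,0,-0.011,-0.104,-0.157,-1],[0,-0.85,0,-0.011,-0.104,-0.157,-1],[0,-0.85,0,-0.011,-0.104,-0.157,-1],[0,-0.85,0,-0.011,-0.104,-0.157,-1],[0,-0.85,0,-0.011,-0.104,-0.157,-1]]}}

```text
time_s: 16.07
eef_pos: [412.9, -296.8, 390.2]
ee_rot: [-0.019, 0.957, 0.059, 0.284]
force: [0.9, -0.2, -1.1]
grip_width: 0.222
```

Request:
{"method": "play_rows", "body": {"deltas": [[0,0,0,0,0,0,-1],[0,0,0,0,0,0,-1]]}}

```text
time_s: 16.23
eef_pos: [413.0, -296.2, 389.6]
ee_rot: [-0.02, 0.957, 0.059, 0.283]
force: [0.1, 0.2, -1.6]
grip_width: 0.221
```

```bash
cat > e.py <<'E'
from h import *
X=np.cross([-.126,.992,0],D)
Rt=frame(D,(.126,-.992,0))
def st():
    s=sensors.sense();A=rq(s["ee_rot"]);tip=s["eef_pos"]+A@np.array([-2,1,176]); v=tip-F
    print("tip in jug floor frame x,y,z:",(v@X).round(1),(v@np.cross(D,X)).round(1),(v@D).round(1),"axis err",np.degrees(np.arccos(-A[:,2]@D)).round(1))
E
python3 - <<'E'
from e import *
st(); plan(M+206*D+2*X,Rt)
c=capture("wrist");P=pts(c);save("w10.png",c["pixels"])
S=cv2.cvtColor(c["pixels"],cv2.COLOR_RGB2HSV)[...,1]
Q=P[box(P,480,640,-350,-230,108,220)&(S<70)&(c["z_map"]>0)]; Q=Q-M
Yj=np.cross(D,X);W=np.c_[Q@X,Q@Yj,Q@D]; t=W[:,2]; k=W[(abs(t)<7)&(np.hypot(W[:,0],W[:,1])<42)]
print(len(k),np.percentile(k[:,2],[5,50,95]),circ(k,thr=2.5,rr=(29,39)))
E
```

```text
tip in jug floor frame x,y,z: 18.0 13.8 216.7 axis err 0.2
tcp [ 413.  -296.2  389.6] -> shift [ 0.3  -0.32 -1.23] turn [-0.04 -0.01  0.02] t 16.23 q [-1.16 -0.01  1.53  0.55  1.47  0.27] F [ 0.1  0.2 -1.6] g 0.221
225 [-4.5625668  -0.13301807  1.69523217] (np.int64(224), array([1.9, 9.7]), np.float64(32.9), 225)
```

View pics/w10.png

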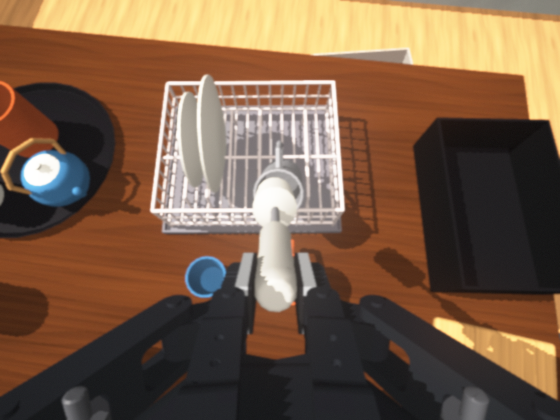

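```bash
python3 - <<'E'
from e import *
Yj=np.cross(D,X)
for n in ("top","side","wrist"):
    c=capture(n);P=pts(c);S=cv2.cvtColor(c["pixels"],cv2.COLOR_RGB2HSV)[...,1]
    W=P-M;W=np.dstack([W@X,W@Yj,W@D]); r=np.hypot(W[...,0],W[...,1])
    k=W[(S<70)&(abs(W[...,2])<8)&(r>20)&(r<48)&(c["z_map"]>0)]
    a=np.degrees(np.arctan2(k[:,1],k[:,0]))
    print(n,len(k),circ(k,thr=2.5,rr=(30,37)),np.histogram(a,8,(-180,180))[0])
E
```

```text
top 163 (np.int64(159), array([-1.6, 11.4]), np.float64(33.6), 163) [ 0  2 17 22 36 32 27 27]
side 292 (np.int64(278), array([1.3, 8.4]), np.float64(33.9), 292) [27 37 41 43 33 37 38 36]
wrist 285 (np.int64(284), array([0.3, 9.3]), np.float64(34.0), 285) [10 43 42 59 70 58  3  0]
```

```bash
python3 - <<'E'
from e import *
from scipy.optimize import least_squares
Yj=np.cross(D,X)
def fit(P,S,z,nm,yg):
    W=P-M;W=np.dstack([W@X,W@Yj,W@D])
    for lo,hi in ((-35,-8),(-60,-35),(-90,-60)):
        k=W[(S<70)&(W[...,2]>lo)&(W[...,2]<hi)&(W[...,0]>0)&(abs(W[...,1]-yg)<34)&(z>0)]
        r=np.hypot(k[:,0],k[:,1]-yg);k=k[(r>31)&(r<41)]
        if len(k)<30: continue
        f=least_squares(lambda p:np.hypot(k[:,0]-p[0],k[:,1]-p[1])-36,[0,yg],loss="soft_l1").x
        print(nm,(lo,hi),len(k),f.round(1))
for n in ("top","side"):
    f=np.load(n+".npz");fit(f["P"],cv2.cvtColor(f["im"],cv2.COLOR_RGB2HSV)[...,1],f["z"],n+" old",0)
    c=capture(n);fit(pts(c),cv2.cvtColor(c["pixels"],cv2.COLOR_RGB2HSV)[...,1],c["z_map"],n+" new",9.5)
E
```

```text
top old (-35, -8) 137 [-2.8  0.9]
top old (-60, -35) 102 [-2.7  0.6]
top old (-90, -60) 115 [-2.8  1.1]
top new (-35, -8) 134 [-2.4  9.6]
top new (-60, -35) 118 [-2.7  8.1]
top new (-90, -60) 123 [-2.4  6.2]
side old (-35, -8) 201 [-1.3 -3.4]
side old (-60, -35) 162 [-1.2 -3.2]
side old (-90, -60) 166 [-1.1 -3.3]
side new (-35, -8) 199 [-0.9  5.9]
side new (-60, -35) 112 [0.  5.3]
side new (-90, -60) 89 [1.3 5.3]
```

Request:
{"method": "play_rows", "body": {"deltas": [[0.07,-0.03,-0.31,0,0,0,-1],[0.07,-0.03,-0.31,0,0,0,-1],[0.06,-0.03,-0.31,0,0,0,-1],[0.06,-0.03,-0.31,0,0,0,-1],[0,0,0,0,0,0,-1],[0,0,0,0,0,0,-1]]}}

```text
time_s: 17.03
eef_pos: [423.9, -299.6, 342.2]
ee_rot: [-0.019, 0.957, 0.061, 0.284]
force: [0.0, 0.2, -0.5]
grip_width: 0.223
```

```bash
python3 -c "
from e import *
st()"; python3 d.py 170 | tail -8
```

```text
tip in jug floor frame x,y,z: 1.1 8.7 171.3 axis err 0.1
90 24 x [-0.7  1.8] y [-2.4  4.5]
100 1203 x [-14.3  15.3] y [-16.7  17.9]
110 53 x [ 8.3 17.2] y [-14.2  16.9]
120 38 x [ 3.7 17.8] y [-17.7  17.8]
130 67 x [ 7.2 17.5] y [-16.1  17.2]
140 57 x [ 7.8 17.3] y [-14.9  15.9]
150 62 x [ 6.4 17.3] y [-16.3  17.3]
160 30 x [ 7.9 16.6] y [-16.5  14.7]
```

Well aligned. Insert 100 mm, check, then the rest.

Request:
{"method": "play_rows", "body": {"deltas": [[0.25,0.03,-0.42,0,0,0,-1],[0.27,0.035,-0.42,0,0,0,-1],[0.27,0.03,-0.42,0,0,0,-1],[0.27,0.03,-0.42,0,0,0,-1],[0.27,0.03,-0.42,0,0,0,-1],[0,0,0,0,0,0,-1]]}}

```text
time_s: 17.58
eef_pos: [477.5, -292.8, 255.9]
ee_rot: [-0.02, 0.957, 0.061, 0.283]
force: [-1.0, -0.1, -1.6]
grip_width: 0.22
```

```bash
python3 -c "
from e import *
st()
print(sensors.sense()['force'])"; python3 d.py 100|tail -6
```

```text
tip in jug floor frame x,y,z: -0.9 9.2 69.5 axis err 0.2
[-0.9791416  -0.07388102 -1.64028619]
30 13 x [6.5 9.1] y [-1.5  8.3]
50 11 x [1.3 2.4] y [-1.6  2.3]
60 31 x [-0.3  2.3] y [-2.5  4.3]
70 28 x [-1.   2.1] y [-2.8  4.1]
80 26 x [-0.7  2. ] y [-2.4  4.5]
90 25 x [-1.1  1.6] y [-2.5  4.5]
```

Request:
{"method": "play_rows", "body": {"deltas": [[0.21,0,-0.32,0,0,0,-1],[0.21,0,-0.32,0,0,0,-1],[0.21,0,-0.32,0,0,0,-1],[0.2,0,-0.31,0,0,0,-1],[0,0,0,0,0,0,-1],[0,0,0,0,0,0,-1]]}}

```text
time_s: 18.13
eef_pos: [510.1, -294.3, 208.6]
ee_rot: [-0.018, 0.957, 0.061, 0.284]
force: [-0.1, -1.0, 0.3]
grip_width: 0.219
```

```bash
python3 -c "
from e import *
st()
print(sensors.sense()['force'])"; python3 d.py 60|tail -5
```

```text
tip in jug floor frame x,y,z: 0.7 2.8 12.3 axis err 0.1
[-0.07803219 -0.95665988  0.32179837]
10 163 x [2.6 9.4] y [-7.8 10.6]
20 147 x [3.  9.5] y [-8.2 10.4]
30 16 x [5.2 9.2] y [-4.6  9.1]
40 374 x [-18.8  32. ] y [-14.8  24.7]
50 336 x [-22.7  33.1] y [-23.1  23.8]
```

Request:
{"method": "play_rows", "body": {"deltas": [[0.05,0.015,-0.075,0,0,0,-1],[0.05,0.015,-0.075,0,0,0,-1],[0,0,0,0,0,0,-1],[0,0,0,0,0,0,-1]]}}

```text
time_s: 18.52
eef_pos: [514.2, -292.7, 201.3]
ee_rot: [-0.018, 0.957, 0.06, 0.284]
force: [0.3, -0.3, -0.8]
grip_width: 0.225
```

```bash
python3 -c "
from e import *
st()
print(sensors.sense()['force'])"; python3 d.py 60|tail -3
```

```text
tip in jug floor frame x,y,z: 0.2 4.0 3.9 axis err 0.1
[ 0.30829668 -0.31030054 -0.8385809 ]
30 140 x [ 3.6 29.4] y [ 0.4 24.6]
40 499 x [-15.3  33.3] y [-22.7  23.4]
50 296 x [-23.9  38.7] y [-19.4  23.4]
```

Request:
{"method": "play_rows", "body": {"deltas": [[-0.24,-0.025,0.377,0,0,0,-1],[-0.24,-0.025,0.377,0,0,0,-1],[-0.24,-0.025,0.377,0,0,0,-1],[-0.24,-0.025,0.377,0,0,0,-1],[-0.24,-0.025,0.377,0,0,0,-1],[0,0,0,0,0,0,-1],[0,0,0,0,0,0,-1]]}}

```text
time_s: 19.15
eef_pos: [466.2, -298.0, 276.9]
ee_rot: [-0.018, 0.957, 0.06, 0.284]
force: [-0.2, 0.9, -2.8]
grip_width: 0.223
```

```bash
python3 -c "
from e import *
st()"
```

```text
tip in jug floor frame x,y,z: 1.0 4.5 93.5 axis err 0.1
```

Request:
{"method": "play_rows", "body": {"deltas": [[0.24,0.025,-0.372,0,0,0,-1],[0.24,0.025,-0.372,0,0,0,-1],[0.24,0.025,-0.372,0,0,0,-1],[0.24,0.025,-0.372,0,0,0,-1],[0.24,0.025,-0.372,0,0,0,-1],[0,0,0,0,0,0,-1],[0,0,0,0,0,0,-1]]}}

```text
time_s: 19.73
eef_pos: [514.2, -291.9, 200.9]
ee_rot: [-0.02, 0.957, 0.061, 0.283]
force: [0.1, -0.2, -1.2]
grip_width: 0.223
```

```bash
python3 -c "
from e import *
st();print(sensors.sense()['force'])"; python3 d.py 60|tail -3
```

```text
tip in jug floor frame x,y,z: -0.2 5.2 3.4 axis err 0.2
[ 0.07102695 -0.19607872 -1.16246012]
30 200 x [ 7.4 32.1] y [-0.3 24.4]
40 447 x [-15.6  33.8] y [-23.   23.3]
50 281 x [-24.   38.8] y [-20.5  23.5]
```

Request:
{"method": "play_rows", "body": {"deltas": [[-0.24,-0.03,0.377,0,0,0,-1],[-0.24,-0.03,0.377,0,0,0,-1],[-0.24,-0.03,0.377,0,0,0,-1],[-0.24,-0.03,0.377,0,0,0,-1],[-0.24,-0.03,0.377,0,0,0,-1],[0,0,0,0,0,0,-1],[0,0,0,0,0,0,-1]]}}

```text
time_s: 20.37
eef_pos: [466.1, -299.2, 278.5]
ee_rot: [-0.017, 0.957, 0.06, 0.285]
force: [-0.3, -0.3, -1.0]
grip_width: 0.221
```

Request:
{"method": "play_rows", "body": {"deltas": [[0.24,0.03,-0.374,0,0,0,-1],[0.24,0.03,-0.374,0,0,0,-1],[0.24,0.03,-0.374,0,0,0,-1],[0.24,0.03,-0.374,0,0,0,-1],[0.24,0.03,-0.374,0,0,0,-1],[0,0,0,0,0,0,-1],[0,0,0,0,0,0,-1]]}}

```text
time_s: 20.95
eef_pos: [514.2, -292.0, 201.7]
ee_rot: [-0.02, 0.957, 0.061, 0.283]
force: [0.7, -0.1, -0.5]
grip_width: 0.221
```

```bash
python3 -c "
from e import *
st();print(sensors.sense()['force'])"; python3 d.py 60|tail -3
```

```text
tip in jug floor frame x,y,z: 0.3 5.1 4.2 axis err 0.2
[ 0.68515041 -0.14691896 -0.54070852]
30 91 x [ 7.4 30.1] y [ 0.1 24.5]
40 529 x [15.  33.2] y [-22.7  23.2]
50 281 x [-23.5  39.1] y [-19.6  23.6]
```

Request:
{"method": "play_rows", "body": {"deltas": [[-0.24,-0.03,0.377,0,0,0,-1],[-0.24,-0.03,0.377,0,0,0,-1],[-0.24,-0.03,0.377,0,0,0,-1],[-0.24,-0.03,0.377,0,0,0,-1],[-0.24,-0.03,0.377,0,0,0,-1],[0,0,0,0,0,0,-1],[0,0,0,0,0,0,-1]]}}

```text
time_s: 21.58
eef_pos: [466.0, -299.2, 279.1]
ee_rot: [-0.017, 0.957, 0.06, 0.285]
force: [-1.1, -0.9, -1.6]
grip_width: 0.22
```

```bash
python3 -c "
from e import *
st()
Yj=np.cross(D,X)
for n in ('top','side'):
    c=capture(n);P=pts(c);S=cv2.cvtColor(c['pixels'],cv2.COLOR_RGB2HSV)[...,1]
    W=P-M;W=np.dstack([W@X,W@Yj,W@D]); r=np.hypot(W[...,0],W[...,1]-8)
    k=W[(S<70)&(abs(W[...,2])<8)&(r>28)&(r<42)&(c['z_map']>0)]
    print(n,circ(k,thr=2.5,rr=(30,37)),np.median(k[:,2]))
"
```

```text
tip in jug floor frame x,y,z: 2.0 3.1 95.6 axis err 0.2
top (np.int64(173), array([-1.5, 11.3]), np.float64(34.0), 176) -2.048195775163496
side (np.int64(276), array([1.7, 8.5]), np.float64(33.9), 286) -3.4040182529216194
```

Request:
{"method": "play_rows", "body": {"deltas": [[-0.24,-0.03,0.37,0,0,0,-1],[-0.24,-0.03,0.37,0,0,0,-1],[-0.24,-0.03,0.37,0,0,0,-1],[-0.24,-0.03,0.37,0,0,0,-1],[0,0,0.6,0,0,0,-1],[0,0,0.6,0,0,0,-1],[0,0.5,0.1,0,0,0,-1],[0,0.85,0,0.011,0.104,0.157,-1]]}}

```text
time_s: 22.35
eef_pos: [428.0, -250.8, 389.2]
ee_rot: [-0.021, 0.958, 0.067, 0.279]
force: [0.9, 0.1, -1.0]
grip_width: 0.224
```

Request:
{"method": "play_rows", "body": {"deltas": [[0,0.85,0,0.011,0.104,0.157,-1],[0,0.85,0,0.011,0.104,0.157,-1],[0,0.85,0,0.011,0.104,0.157,-1],[0,0.85,0,0.011,0.104,0.157,-1],[0,0.85,0,0.011,0.104,0.157,-1],[0,0.85,0,0.011,0.104,0.157,-1],[0,0.85,0,0.011,0.104,0.157,-1],[0,0.85,0,0.011,0.104,0.157,-1]]}}

```text
time_s: 23.02
eef_pos: [427.5, 24.3, 388.7]
ee_rot: [-0.048, 0.962, 0.129, 0.235]
force: [0.2, -0.8, -1.3]
grip_width: 0.22
```

Request:
{"method": "play_rows", "body": {"deltas": [[0,0.85,0,0.011,0.104,0.157,-1],[0,0.85,0,0.011,0.104,0.157,-1],[0,0.85,0,0.011,0.104,0.157,-1],[0,0.85,0,0.011,0.104,0.157,-1],[0,0.85,0,0.011,0.104,0.157,-1],[0,0.5,0,0.011,0.104,0.157,-1],[0,0,0,0.011,0.104,0.157,-1],[0,0,0,0,0,0,-1]]}}

```text
time_s: 23.68
eef_pos: [427.7, 213.5, 388.3]
ee_rot: [-0.07, 0.961, 0.182, 0.194]
force: [0.1, 0.1, -1.7]
grip_width: 0.221
```

```bash
cat > f.py <<'E'
from h import *
import sys
A0=rq(np.array([-.069,.961,.181,.196])/np.linalg.norm([-.069,.961,.181,.196]))
b=np.array([469.9,280.6,179.1]); plan(b-A0[:,2]*150,A0); plan(b,A0)
c=capture("wrist");P=pts(c)
q=box(P,440,590,230,380,131,141)&(c["z_map"]>0)
try: print("pot",circ(P[q],rr=(36,43)))
except Exception as e: print(e)
s=sensors.sense();A=rq(s["ee_rot"]);t=s["eef_pos"]+A@np.array([-2,1,176]);k=(136-t[2])/A[2,2];print("tip",t.round(1),"axis at rim height",(t+A[:,2]*k).round(1))
E
python3 f.py; python3 d.py 170|tail -9
```

```text
tcp [427.7 213.5 388.3] -> shift [-0.26  0.91 -1.8 ] turn [-0.01 -0.03 -0.03] t 23.68 q [ 0.12 -0.12  1.58  0.17  1.3   1.3 ] F [ 0.1  0.1 -1.7] g 0.221
tcp [427.7 213.5 388.3] -> shift [ 1.06  1.68 -5.23] turn [-0.01 -0.03 -0.03] t 23.68 q [ 0.12 -0.12  1.58  0.17  1.3   1.3 ] F [ 0.1  0.1 -1.7] g 0.221
pot (np.int64(550), array([511.6, 304. ]), np.float64(38.6), 550)
tip [488.1 246.9 226.7] axis at rim height [522.7 267.2 136. ]
80 25 x [-0.6  1.8] y [-2.3  4.5]
90 26 x [-0.2  1.6] y [-2.6  3.7]
100 1203 x [-14.1  15.1] y [-16.7  17.9]
110 58 x [ 8.8 17.6] y [-15.4  13.7]
120 22 x [ 4.7 17.4] y [-17.5  17.5]
130 68 x [ 7.  17.1] y [-16.2  16.8]
140 68 x [ 7.7 17.1] y [-15.5  16.8]
150 53 x [ 6.6 17. ] y [-15.8  16.7]
160 33 x [ 8.4 16.4] y [-15.3  14.9]
```

```bash
cat > g.py <<'E'
from h import *
s=sensors.sense();A=rq(s["ee_rot"]);u=np.array([.866,.5])
ax=np.r_[-u*np.sin(np.radians(8)),np.cos(np.radians(8))]
Rt=frame(ax,A[:,1]); tip=np.r_[np.array([510.8,304.7])+u*9,16]
T=tip-Rt@np.array([-2,1,176]); print(T.round(1))
plan(T+ax*150,Rt);plan(T,Rt)
t=s["eef_pos"]+A@np.array([-2,1,176]);print("tip now",t.round(1),"err to line",(lambda v:(v-ax*(v@ax)).round(1))(t-tip))
E
python3 g.py
```

```text
[498.9 298.6 190.6]
tcp [428.  212.  388.8] -> shift [ 1.32  1.9  -1.24] turn [-1.35  2.28  0.05] t 23.78 q [ 0.12 -0.12  1.58  0.17  1.3   1.3 ] F [ 0.2 -0.5 -1.5] g 0.219
tcp [428.  212.  388.8] -> shift [ 1.77  2.16 -4.95] turn [-1.35  2.28  0.05] t 23.78 q [ 0.12 -0.12  1.58  0.17  1.3   1.3 ] F [ 0.2 -0.5 -1.5] g 0.219
tip now [488.3 246.3 227. ] err to line [ -4.1 -47.8  -3.9]
```

Request:
{"method": "play_rows", "body": {"deltas": [[0.26,0.38,0,-0.27,0.456,0.01,-1],[0.26,0.38,0,-0.27,0.456,0.01,-1],[0.26,0.38,0,-0.27,0.456,0.01,-1],[0.26,0.38,-0.2,-0.27,0.456,0.01,-1],[0.26,0.38,-0.3,-0.27,0.456,0.01,-1],[0,0,-0.3,0,0,0,-1],[0,0,-0.3,0,0,0,-1],[0,0,0,0,0,0,-1]]}}

```text
time_s: 24.45
eef_pos: [479.9, 287.4, 342.5]
ee_rot: [-0.023, 0.98, 0.186, 0.064]
force: [-0.6, 0.6, -1.9]
grip_width: 0.222
```

```bash
python3 g.py; python3 f.py | grep pot
```

```text
[498.9 298.6 190.6]
tcp [479.9 287.4 342.5] -> shift [ 0.02  0.02 -0.08] turn [ 0.01 -0.03 -0.  ] t 24.45 q [0.32 0.25 1.24 0.03 1.51 1.51] F [-0.6  0.6 -1.9] g 0.222
tcp [479.9 287.4 342.5] -> shift [ 0.48  0.28 -3.8 ] turn [ 0.01 -0.03 -0.  ] t 24.45 q [0.32 0.25 1.24 0.03 1.51 1.51] F [-0.6  0.6 -1.9] g 0.222
tip now [499.  297.8 167.8] err to line [-1.1 -0.7 -0.2]
pot (np.int64(750), array([512. , 305.4]), np.float64(38.2), 750)
```

Request:
{"method": "play_rows", "body": {"deltas": [[0.06,0.035,-0.47,0,0,0,-1],[0.06,0.035,-0.47,0,0,0,-1],[0.06,0.035,-0.47,0,0,0,-1],[0.06,0.035,-0.47,0,0,0,-1],[0.06,0.035,-0.47,0,0,0,-1],[0.06,0.035,-0.47,0,0,0,-1],[0.06,0.035,-0.47,0,0,0,-1],[0,0,0,0,0,0,-1]]}}

```text
time_s: 25.17
eef_pos: [496.0, 297.2, 211.4]
ee_rot: [-0.023, 0.98, 0.186, 0.064]
force: [-0.2, -1.3, -2.3]
grip_width: 0.22
```

```bash
python3 g.py; python3 f.py | grep pot
```

```text
[498.9 298.6 190.6]
tcp [496.  297.2 211.4] -> shift [-0.38 -0.23  3.19] turn [ 0.01 -0.03 -0.  ] t 25.17 q [0.32 0.35 1.45 0.03 1.21 1.51] F [-0.2 -1.3 -2.3] g 0.22
tcp [496.  297.2 211.4] -> shift [ 0.07  0.03 -0.52] turn [ 0.01 -0.03 -0.  ] t 25.17 q [0.32 0.35 1.45 0.03 1.21 1.51] F [-0.2 -1.3 -2.3] g 0.22
tip now [515.3 307.6  36.8] err to line [-0.8 -0.1 -0.1]
pot (np.int64(1993), array([511.8, 305.6]), np.float64(38.4), 2020)
```

Request:
{"method": "play_rows", "body": {"deltas": [[0.03,0.015,-0.25,0,0,0,-1],[0.03,0.015,-0.25,0,0,0,-1],[0,0,0,0,0,0,-1],[0,0,0,0,0,0,-1]]}}

```text
time_s: 25.55
eef_pos: [499.0, 299.4, 193.7]
ee_rot: [-0.023, 0.98, 0.187, 0.066]
force: [-0.3, -0.2, -1.5]
grip_width: 0.221
```

Request:
{"method": "play_rows", "body": {"deltas": [[0,0,0,0,0,0,-0.4],[0,0,0,0,0,0,-0.2],[0,0,0,0,0,0,0],[0,0,0,0,0,0,0.3],[0,0,0,0,0,0,1],[0,0,0,0,0,0,1],[0,0,0,0,0,0,1],[0,0,0,0,0,0,1]]}}

```text
time_s: 26.22
eef_pos: [499.0, 299.5, 193.8]
ee_rot: [-0.023, 0.98, 0.187, 0.067]
force: [-0.5, 0.6, -0.3]
grip_width: 0.997
```

```bash
python3 d.py 60; python3 f.py|grep pot
```

```text
[499.  299.5 193.8] F [-0.8  0.4 -0.2] 700
-40 39 x [38.6 40. ] y [-9.9 -2.1]
0 11 x [29.3 35.2] y [-2.5  4. ]
10 15 x [27.1 34. ] y [-2.2  4.4]
20 20 x [23.8 33.5] y [-3.6  5.6]
30 21 x [21.9 33.8] y [-6.5  6.5]
50 583 x [-33.8 -22.8] y [-22.8  23.1]
pot (np.int64(2120), array([511.7, 306. ]), np.float64(38.9), 2125)
```

Request:
{"method": "play_rows", "body": {"deltas": [[-0.2,-0.1,0.3,0,0,0,1],[-0.2,-0.1,0.6,0,0,0,1],[-0.2,-0.1,0.8,0,0,0,1],[-0.2,-0.1,0.8,0,0,0,1],[-0.3,0,0.8,0,0,0,1],[-0.5,0,0.6,0,0,0,1],[-0.6,0,0.2,0,0,0,1],[0,0,0,0,0,0,1]]}}

```text
time_s: 26.98
eef_pos: [408.9, 284.0, 361.3]
ee_rot: [-0.024, 0.979, 0.188, 0.069]
force: [-0.5, -0.7, -0.4]
grip_width: 1.002
```

```bash
python3 - <<'E'
from e import *
Yj=np.cross(D,X)
for n in ("side","top"):
    c=capture(n);P=pts(c);hsv=cv2.cvtColor(c["pixels"],cv2.COLOR_RGB2HSV);H,S=hsv[...,0].astype(int),hsv[...,1].astype(int); save(n+"_end.png",c["pixels"])
    g=lambda nm,fn,*a:print(nm,fn(*a)) if len(a[0])>20 else print(nm,"none")
    g("upot",circ,P[box(P,590,740,200,320,115,125)&(S>90)]);g("bpot",circ,P[box(P,430,570,240,400,130,141)])
    g("mug",circ,P[box(P,360,480,-350,-200,82,98)]);g("cup",circ,P[box(P,360,480,-200,-80,54,70)])
    g("tea",lambda q:q.mean(0).round(),P[box(P,480,650,90,195,70,170)])
    g("brush",line,P[box(P,500,640,280,420,150,240)&(S<60)])
    g("spat",line,P[box(P,540,630,170,290,128,240)&(S>60)&(H<28)])
    W=P-M;W=np.dstack([W@X,W@Yj,W@D]); r=np.hypot(W[...,0],W[...,1]-8)
    k=W[(S<70)&(abs(W[...,2])<8)&(r>28)&(r<42)&(c['z_map']>0)];print("jug",circ(k,thr=2.5,rr=(30,37)))
E
```

```text
upot (np.int64(172), array([659.7, 245.3]), np.float64(46.4), 192)
bpot (np.int64(165), array([513.7, 303. ]), np.float64(38.8), 181)
mug (np.int64(297), array([ 427.2, -316.9]), np.float64(37.1), 297)
cup (np.int64(182), array([ 416. , -178.7]), np.float64(30.9), 182)
tea [559. 128.  92.]
brush (array([506.3, 299.4, 193.2]), array([-0.042,  0.019,  0.999]), array([508.1, 298.6, 150.4]), array([504.4, 300.3, 237.8]), 142)
spat (array([602.2, 215.9, 182.5]), array([-0.369, -0.125,  0.921]), array([623.9, 223.2, 128.6]), array([587.8, 211. , 218.5]), 144)
jug (np.int64(296), array([1.2, 8.5]), np.float64(33.6), 305)
upot (np.int64(287), array([655.5, 246.7]), np.float64(46.4), 292)
bpot (np.int64(251), array([509.7, 305.4]), np.float64(38.7), 253)
mug (np.int64(190), array([ 422.1, -316. ]), np.float64(37.1), 190)
cup (np.int64(122), array([ 410.8, -178. ]), np.float64(31.3), 122)
tea [554. 136.  91.]
brush (array([505.5, 301.9, 218.9]), array([-0.031,  0.063,  0.998]), array([507.5, 297.9, 155.9]), array([504.9, 303.1, 239. ]), 116)
spat (array([590. , 218.1, 210.6]), array([-0.393, -0.076,  0.916]), array([624.9, 224.9, 129.2]), array([586.3, 217.4, 219.2]), 70)
jug (np.int64(222), array([-1.9, 10.9]), np.float64(33.5), 230)
```

View pics/side_end.png

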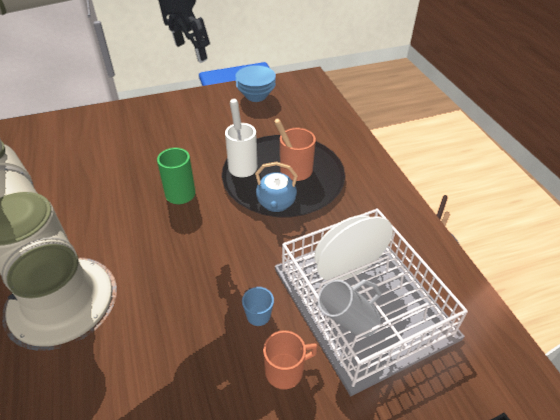

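Request:
{"method": "play_rows", "body": {"deltas": [[0,0,0,0,0,0,1],[0,0,0,0,0,0,1],[0,0,0,0,0,0,1],[0,0,0,0,0,0,1],[0,0,0,0,0,0,1],[0,0,0,0,0,0,1],[0,0,0,0,0,0,1],[0,0,0,0,0,0,1]]}}

```text
time_s: 27.75
eef_pos: [411.0, 283.5, 357.8]
ee_rot: [-0.023, 0.98, 0.187, 0.066]
force: [1.1, -0.2, 0.6]
grip_width: 1.001
```

Request:
{"method": "play_rows", "body": {"deltas": [[0,0,0,0,0,0,1],[0,0,0,0,0,0,1],[0,0,0,0,0,0,1],[0,0,0,0,0,0,1],[0,0,0,0,0,0,1],[0,0,0,0,0,0,1],[0,0,0,0,0,0,1],[0,0,0,0,0,0,1]]}}

```text
time_s: 28.42
eef_pos: [411.0, 283.5, 357.8]
ee_rot: [-0.023, 0.98, 0.187, 0.066]
force: [0.0, 0.5, -0.5]
grip_width: 1.001
```

```bash
python3 - <<'E'
from e import *
for n in ("side","top"):
    c=capture(n);P=pts(c);S=cv2.cvtColor(c["pixels"],cv2.COLOR_RGB2HSV)[...,1]
    print(line(P[box(P,500,640,280,420,150,250)&(S<60)]))
order.finish_job()
E
```

```text
(array([519.2, 302.6, 199. ]), array([0.023, 0.031, 0.999]), array([518.1, 301.1, 150.8]), array([520.1, 303.8, 238.8]), 228)
(array([507. , 305.7, 218.1]), array([-0.006,  0.069,  0.998]), array([507.3, 301.4, 155.7]), array([506.8, 307.2, 240.4]), 183)
the job is handed in; nothing more can be done
```

I moved the spatula to the brown utensil pot, scrubbed the jug with three full strokes, stood the brush back in the white pot and handed the job in at about 28.5 s. No verdict was reported, and one check, whether the brush had come to rest, stayed open.

- **Spatula:** it leans in the utensil pot, released, with its blade on the pot's floor.
- **Strokes:** by the tool pose, the tip reached about 4 mm above the jug's floor and rose to about 95 mm each time, with almost no contact force.
- **Brush:** it stands nearly upright in the brush pot, bristles down. Its handle end is at about 239 mm, so the tip is near the pot's floor.
- **Pots and bystanders:** both pots, the mug and the tea cup measured the same as at the start, within about 3 mm. The teapot has no like-for-like number, but the last picture shows it undisturbed.
- **Jug:** it still leans in the drainer, but its mouth is about 9 to 10 mm sideways of where it started, within the 30 mm allowed. It had moved by the time I brought the brush to it, most likely when I gripped or drew out the spatula.
- **Open check:** two readings of the brush's handle, about 1.4 s apart, differed by up to 13 mm from the side camera and 4 mm from the top one. The measuring box cut off part of the handle, which may explain the difference. I did not confirm that the nearly upright brush was fully still before handing in, so it may have been settling slowly.

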